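# Work the locking wedge out of the casting nest with the pull hook

### The arm

A 6-joint arm with a two-finger parallel gripper is mounted at the origin on a cart in front of the work surface, level with it; the furniture and walls round the work are solid. World frame = base frame: x ahead of the robot, y to its left, z up, the work surface at z = 0. Lengths are in m, angles in degrees, forces in N, time in s.
With the tool pointing down it reaches from about 0.3 to 0.75 m from the base axis. Payload 8.5 kg.
Tool frame: the origin (TCP) lies between the finger pads; the fingertips stand 8 mm ahead of it and the grasp point (between the pads) lies 11 mm behind it; y points along the fingers, z is the direction in which the jaws open and shut, and the axes are right-handed (so a half turn about y gives the same grasp; the last joint's range is limited). The gripper opens to 85 mm and grips with 20 to 120 N. Pads are 22 mm wide; open, the fingers measure 114 mm over their backs; the gripper's body (76 mm by 85 mm) begins 54 mm behind the grasp point. The pads swing forward as they close: fully open they stand 13 mm farther back than shut.
Start: joints at [-83.497, 21.807, 74.336, -0, 83.858, -12.336], TCP at [0.178, -0.521, 0.239] pointing down, gripper open.
Joint ranges: [-178.18, 178.18], [-50.72, 133.34], [12.68, 142.11], [-81.47, 261.47], [9.98, 163.14], [-165.26, 165.26]. Speed limits (degrees/s): [136.94, 136.94, 180, 180, 180, 180].

### API

Orientations are given as a 3x3 rotation matrix whose columns are the frame's x, y, z axes.
In Python, from rig import env, get_image gives the robot as it stands.
- The arm moves only by the tool move_arm, never from a script. Its argument "targets" is one flat list of numbers, 6 for each row, row after row: the shift along the tool's x, y, z in mm, then the turn, a rotation vector about the tool's x, y, z in rad. A call has exactly 5 rows; each row shifts and turns the commanded pose from where the row before left it, along the tool's axes as they then stand; what a row does not reach is not made up. A row lasts 1/8 s, in which the tool goes at most 62.5 mm and 10.7 degrees, less where a joint would pass 70% of its speed; a pose out of reach is approached as far as the arm can. A call is refused whole if a number of a shift passes 62.5 or a number of a turn 0.188, either way. A call with a gripper value outside its range is refused whole. "hand" is the opening, from -1 (shut) to 1 (fully open), so that 0 is half open, set as the call begins (left out, the last holds). The fingers move at their own pace and stop on an object; "squeeze" is the grip in N (left out, the last holds). Time passes only in rows, so rows that do not move let the fingers close, or fill a call up. It gives the time, the measured TCP pose, the force and the opening at its end, in the units of the state.
- env.observe(): the state, without advancing time (a new reading comes with each control period).
- get_image(name): name is "scene" or "top" or "wrist"; returns a dict with "pixels" (384x512x3 uint8, red, green, blue), "z_map" (384x512 float32, m along the optical axis (not along the pixel's ray), 0 where there is no reading), "intrinsics" (3x3 intrinsics, pixels), "k1" (the pictures are not rectified: a ray, as slopes to the right and down, at radius r is drawn at 1 + k1 r^2 times it, then the intrinsics apply), "R" (3x3) and "t" (3): a world point X has camera coordinates R X + t; the wrist camera has in their place "mount" (4x4, takes a point from camera to tool coordinates, whose origin is the TCP and whose axes are the tool frame's). Camera axes: x right, y down, z forward; pixel columns grow to the right and rows downward; lengths in m; the calibration is good to about 2 mm. A picture is of the moment at which its call begins: read the wrist's pose just before it.
- env.close_job(): hands the job in, once; it reports no verdict.
The state is a dict: "time_s": time; "q": joint angles; "qvel": joint speeds; "joint_efforts": joint torques, N m; "position": TCP position; "tool_rot": TCP orientation; "ft_force": force on the tool from outside, world axes, zero at the start; "wrist_torque": the same for the moment, N m; "grip_width": finger opening in m.
Only numpy, scipy, OpenCV 4.12 (cv2) and the standard library are available. Lean on these libraries where they do the work, as an engineer would, in place of code of your own. Each camera call takes 0.05 s, during which the arm holds its last target.

### The job

The casting nest is locked by a tight toothed wedge. Take the pull hook from its stand, drop its pin into the eye at the end of the wedge, and work the wedge loose with alternating side pulls, easing it out whenever it gives and never forcing it, until it has come right out of the slot and lies flat on the bed plate in front of it. Move the wedge with the hook only, do not touch it with the gripper, leave the blocks round about alone, and stand the hook back in its stand.

Things in the scene. Friction and masses are not known exactly. Their poses are not given: they have to be found in the camera images.
- fixture: the nest: an aluminium box, 170 mm deep, 116 wide, its top 67 mm above the bench, a casting on it (to 97 mm, set back 55), on a fixed bed plate 25 mm thick, 170 wide, reaching 218 mm out. Origin: at bench level in the middle of the slot's mouth; x runs into the slot, the wedge comes out along -x, toward the robot. The slot is 96 wide, 32 high inside, with two narrow places: gate and rear guide.
- slot_gate (a point): middle of the slot at the rigid steel gate, across it from 8 to 14 mm behind the mouth. The gate's gap is 40 mm wide, but its middle may lie up to 4 mm left or right of this point: that is not measured and must be found by touch. Deeper, 80 to 88 mm behind the mouth, a rigid rear guide with a gap 22 mm wide holds the blade: there it pivots when the eye is swung sideways.
- wedge: the loose steel wedge, 0.25 kg, 195 mm long, flat on the bed plate. Origin: on its underside, under the centre of its eye, which stands about 30 mm outside the mouth; x points along the blade to the tip, 172 mm away. The eye is a lying ring, 28 mm inside, 46 mm outside, 3 to 19 mm above the bed plate, open above and below. Blade 14 mm wide, 16 to 24 mm high, with three square teeth.
- wedge_tooth1 (a point): centre of the first tooth, 51 mm from the eye's centre, on the blade's +y side. Each is 6 mm long and reaches 27 mm from the blade's middle line. It starts about 4 mm behind the gate and catches behind the gate on its own side: a straight pull only jams it. Swing the eye to the other side (here -y) until the blade leans on the gate, 10 to 45 mm at the eye, then draw it out until the next tooth catches
- wedge_tooth2 (a point): centre of the second tooth, 77 mm from the eye's centre, on the -y side; it catches in its turn after some 26 mm, and then the eye must be swung to +y. The wedge slides with a few newtons and stops hard when it catches or leans. More than 60 N between hook and wedge counts as forcing it.
- wedge_tooth3 (a point): centre of the third tooth, 103 mm from the eye's centre, on the +y side; past this the wedge is free to slide out
- hook_grip (a point): centre of the loose pull hook's upright wooden handle (hook 0.2 kg), 26 x 26 mm and 52 mm tall, sides square to its x and y, a small knob on top to 31 mm above this point. Under the handle a flange 40 x 40 mm (top 25, underside 30 mm below this point) and a straight round steel pin 12 mm thick that ends 64 mm below this point
- stand: the hook's stand, a fixed grey block 64 x 64 mm, 40 mm high, with an upright through hole 26 mm wide at its middle; the hook's flange rests on its top, pin in the hole, so that the handle's centre is then 70 mm above the bench. Origin: at bench level on the hole's axis
- block_a: bystander, dark clamp block about 25 x 60 mm and up to 29 mm high, loose beside the work; origin under its centre
- block_b: bystander, dark clamp block about 25 x 60 mm and up to 29 mm high, loose beside the work; origin under its centre
- block_c: bystander, dark clamp block about 25 x 60 mm and up to 29 mm high, loose beside the work; origin under its centre
- hook: the pull hook as a whole; origin at the pin's lower end
Not all that is in view belongs to the job. Of the things that look like the stand, take the one that is farthest from the robot's base at the start.

How it is judged (in metres and radians):
On the way, in this order (a step that is already met when the one before it is completed fails the run):
1. the hook's pin is in the wedge's eye (horizontal distance between hook and wedge below 0.015 m and height (world z) of hook below 0.041 m), for 0.1 s.
2. the second tooth is past the gate, the hook still in the eye (all of step 1 and x of wedge in the frame of fixture below -0.075 m), for 0.1 s.
3. the wedge is out of the slot (eye 165 mm from the mouth), drawn by the hook in its eye (all of step 1 and x of wedge in the frame of fixture below -0.165 m), for 0.1 s.
At the end, for the whole second after the job is handed in: The wedge is out of the slot (eye at least 165 mm before the mouth) and lies flat and still on the bed plate (within 4 mm, 0.08 rad); the hook stands still in its stand, pin in the hole and flange down (handle within 15 mm of the hole's axis, height within 7 mm, upright within 0.12 rad) (x of wedge in the frame of fixture below -0.165 m and height (world z) of wedge between 0.021 and 0.029 m and angle between wedge's own z axis and vertical below 0.08 rad and linear speed of each of wedge, hook below 0.02 m/s and horizontal distance between hook_grip and stand below 0.015 m and height (world z) of hook_grip between 0.063 and 0.077 m and angle between hook_grip's own z axis and vertical below 0.12 rad); the robot touches nothing.
It fails at once if the gripper or arm touches the wedge (contact force between any of the fingers, the arm and wedge above 1 N).
It fails at once if the wedge is forced: more than 60 N between hook and wedge (contact force between hook and wedge above 60 N).
It fails at once if a block standing round about is moved by more than 20 mm (distance of any of block_a, block_b, block_c from where it was at the start of the episode above 0.02 m).
It also fails if it takes over 72 s, if anything falls off the work surface, if the arm or the gripper's body presses on something with over 40 N, if the wrist force passes 120 N, or if a joint passes its speed limit or range.

## Working session

There is one attempt and no reset: what is moved stays moved. The work goes in short steps, Python scripts to look and compute and a tool call to move; the robot and the scene stay as the last step left them, time stands still between calls to the robot, and variables do not carry over. Pictures are saved under pics/ and viewed, and the job is handed in when it is done.

Besides the shell and the picture viewer there is one more tool, called after "Request:" as name(argument=value, ...), one argument or row to a line, values as JSON. move_arm: Moves the arm, as the interface text tells. Its arguments: {"type":"object","properties":{"targets":{"type":"array"},"hand":{"type":"number"},"squeeze":{"type":"number"}},"required":["targets"]}

```bash
ls; mkdir -p pics
cat > h.py <<'E'
import numpy as np, cv2
from rig import env, get_image
def save(im,name): cv2.imwrite('pics/'+name, im[:,:,::-1])
def grab(n):
    s=env.observe(); g=get_image(n); g['s']=s
    np.savez(''+n+'.npz',**{k:v for k,v in g.items() if k!='s'},pos=s['position'],rot=s['tool_rot'])
    return g
def pts(g,uv,z=None):
    K=np.array(g['intrinsics']);k1=float(g['k1'])
    out=[]
    for u,v in uv:
        d=np.array([(u-K[0,2])/K[0,0],(v-K[1,2])/K[1,1]])
        r=d.copy()
        for _ in range(20): r=d/(1+k1*(r@r))
        ray=np.array([r[0],r[1],1.])
        if 'mount' in g:
            M=np.array(g['mount']); R0=np.array(g['rot']);p=np.array(g['pos'])
            o=p+R0@M[:3,3]; dr=R0@M[:3,:3]@ray
        else:
            R=np.array(g['R']);t=np.array(g['t']); o=-R.T@t; dr=R.T@ray
        if z is None:
            zz=float(g['z_map'][int(round(v)),int(round(u))]); out.append(o+dr*zz)
        else: out.append(o+dr*(z-o[2])/dr[2])
    return np.array(out)
def load(n): return dict(np.load(''+n+'.npz'))
E
python3 - <<'E'
from h import *
for n in ['scene','top','wrist']:
    g=grab(n); save(g['pixels'],n+'0.png')
print(env.observe())
E
```

```text
pics
{'time_s': 0.15, 'q': array([-8.34968065e+01,  2.18340600e+01,  7.43709406e+01,  1.59820773e-03,
        8.38573371e+01, -1.23378038e+01]), 'qvel': array([ 0.0532091 ,  0.0277583 , -0.18550972,  0.01745592,  0.05976498,
       -0.02642932]), 'joint_efforts': array([ 2.90798540e-03, -4.48625994e+01, -2.31345695e+01, -2.41403422e-04,
        3.75891468e-03,  1.06199363e-05]), 'position': array([ 0.17758186, -0.520334  ,  0.23885804]), 'tool_rot': array([[-9.46419406e-01, -9.56697004e-05,  3.22940086e-01],
       [-3.22939996e-01,  1.08413808e-03, -9.46418820e-01],
       [-2.59568040e-04, -9.99999408e-01, -1.05694489e-03]]), 'ft_force': array([ 0.66221906, -0.32627801, -0.04649843]), 'wrist_torque': array([-0.03668693,  0.01108046,  0.00022559]), 'grip_width': 0.08544852465257535}
```

View pics/scene0.png

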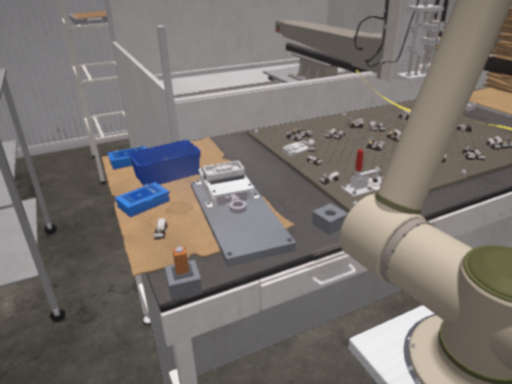

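View pics/top0.png

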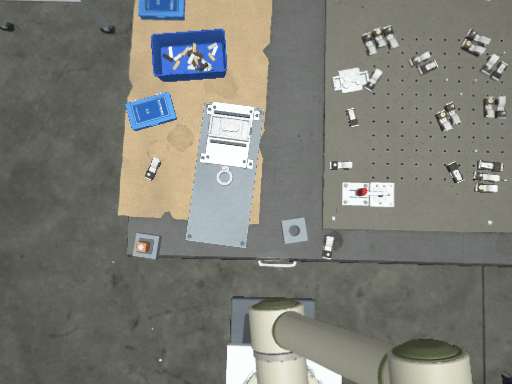

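View pics/wrist0.png

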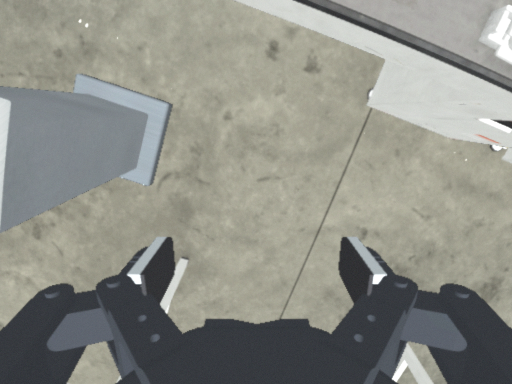

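Run:
```python
from h import *
g=load('top')
im=g['pixels']
c=im[85:265,120:345]; save(cv2.resize(c,None,fx=3.5,fy=3.33,interpolation=cv2.INTER_CUBIC),'topc.png')
for uv in [(144,238),(144,244),(294,231),(285,231),(224,176),(220,200),(153,168),(328,240),(190,240),(230,155)]:
    print(uv,pts(g,[uv]).round(4))
```

```text
(144, 238) [[0.4433 0.3909 0.0469]]
(144, 244) [[0.4294 0.3793 0.0954]]
(294, 231) [[ 0.4717 -0.0226 -0.0005]]
(285, 231) [[0.4717 0.0058 0.0424]]
(224, 176) [[0.6213 0.1787 0.0188]]
(220, 200) [[0.553  0.1873 0.0296]]
(153, 168) [[0.6393 0.3797 0.0178]]
(328, 240) [[ 0.4492 -0.1169  0.0121]]
(190, 240) [[0.4401 0.2676 0.026 ]]
(230, 155) [[0.6738 0.1608 0.0718]]
```

View pics/topc.png

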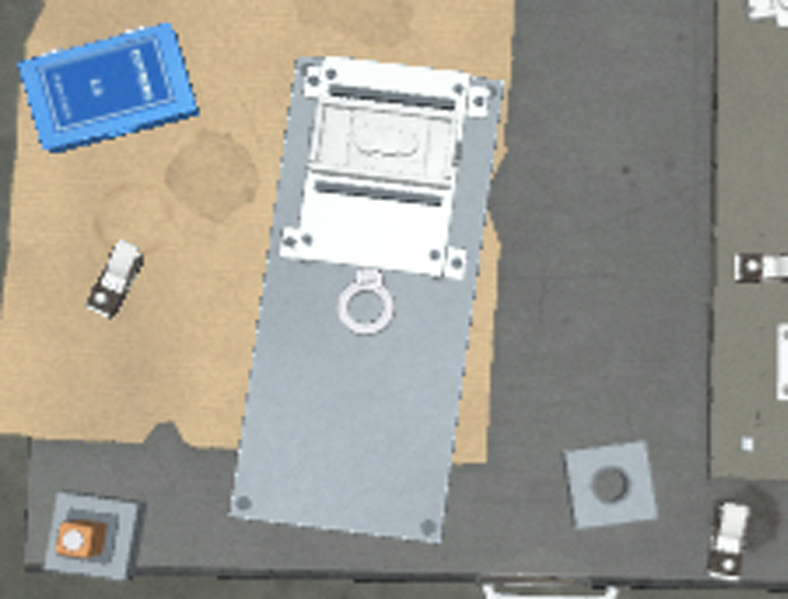

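Run:
```python
from h import *
g=load('top')
def C(l): return [(120+x/3.5-0.36,85+y/3.33-0.35) for x,y in l]
P=pts(g,C([(230,516),(440,542),(503,80),(295,57)]),0.025);print(P.round(4))
for i in range(4): print(np.linalg.norm(P[i]-P[(i+1)%4]))
print('eye',pts(g,C([(366,307)]),0.044).round(4))
S=pts(g,C([(55,491),(144,503),(128,579),(43,571)]),0.040);print('standL',S.round(4),S.mean(0))
S=pts(g,C([(564,453),(645,441),(657,518),(577,529)]),0.040);print('standR',S.round(4),S.mean(0))
K=pts(g,C([(73,541)]),0.101);print('knob',K)
```

```text
[[0.4408 0.2807 0.025 ]
 [0.4234 0.1135 0.025 ]
 [0.8143 0.0724 0.025 ]
 [0.8303 0.241  0.025 ]]
0.1680805257867166
0.39309139759956524
0.169340108163634
0.39153326373600594
eye [[0.6166 0.1765 0.044 ]]
standL [[0.4586 0.4168 0.04  ]
 [0.4504 0.3465 0.04  ]
 [0.3879 0.3567 0.04  ]
 [0.3928 0.4235 0.04  ]] [0.42242955 0.38588734 0.04      ]
standR [[ 0.4997  0.0177  0.04  ]
 [ 0.5111 -0.0456  0.04  ]
 [ 0.4481 -0.056   0.04  ]
 [ 0.4375  0.0063  0.04  ]] [ 0.47409611 -0.01939232  0.04      ]
knob [[0.4213613  0.38691175 0.101     ]]
```

```bash
cat >> h.py <<'E'
from scipy.spatial.transform import Rotation as Ro
def tool(zang,tilt=None):
    a=np.radians(zang); z=np.array([np.cos(a),np.sin(a),0]); y=np.array([0,0,-1.]); x=np.cross(y,z)
    return np.stack([x,y,z],1)
def plan(p,R,poses,nd=1):
    "poses list of (pos,R). prints rows rounded, tracking the commanded pose"
    p=np.array(p);R=np.array(R);rows=[]
    for q,Q in poses:
        d=np.round(R.T@(np.array(q)-p)*1000,nd); w=np.round(Ro.from_matrix(R.T@Q).as_rotvec(),3)
        rows.append(list(d)+list(w)); p=p+R@d/1000; R=R@Ro.from_rotvec(w).as_matrix()
    for i in range(0,len(rows),5): print([float(round(x,3)) for r in rows[i:i+5] for x in r])
    print('end',p.round(4),np.abs(rows)[:, :3].max(),np.abs(rows)[:,3:].max())
    return p,R
E
python3 - <<'E'
from h import *
s=env.observe(); g=load('wrist'); print(g['mount'].round(4), g['intrinsics'], g['k1'])
poses=[]
a0=np.degrees(np.arctan2(-.521,.178));a1=np.degrees(np.arctan2(.387,.422-.03))
z0=-71.16
for i in range(1,21):
    f=i/20;a=np.radians(a0+(a1-a0)*f);r=.5505+(.551-.5505)*f
    poses.append(([r*np.cos(a),r*np.sin(a),.239],tool(z0+(84-z0)*f)))
plan([.178,-.521,.239],s['tool_rot'],poses,0)
E
```

```text
[[ 9.000e-04  9.614e-01  2.751e-01 -6.880e-02]
 [-7.000e-04 -2.751e-01  9.614e-01 -1.354e-01]
 [ 1.000e+00 -1.000e-03  4.000e-04 -6.000e-04]
 [ 0.000e+00  0.000e+00  0.000e+00  1.000e+00]] [[280.13306167   0.         256.42872046]
 [  0.         280.13306167 191.60404409]
 [  0.           0.           1.        ]] -0.04774151097654851
[-56.0, 0.0, -3.0, 0.001, -0.135, -0.0, -55.0, 0.0, -1.0, -0.0, -0.136, -0.0, -56.0, 0.0, 1.0, -0.0, -0.135, -0.0, -55.0, 0.0, 3.0, -0.0, -0.136, -0.0, -56.0, 0.0, 5.0, -0.0, -0.135, -0.0]
[-55.0, 0.0, 7.0, -0.0, -0.135, -0.0, -55.0, 0.0, 8.0, -0.0, -0.136, -0.0, -54.0, 0.0, 11.0, -0.0, -0.135, -0.0, -55.0, 0.0, 12.0, -0.0, -0.136, -0.0, -53.0, 0.0, 14.0, -0.0, -0.135, -0.0]
[-54.0, 0.0, 16.0, -0.0, -0.135, -0.0, -52.0, 0.0, 18.0, -0.0, -0.136, -0.0, -52.0, 0.0, 20.0, -0.0, -0.135, -0.0, -51.0, 0.0, 21.0, -0.0, -0.136, 0.0, -51.0, 0.0, 24.0, -0.0, -0.135, 0.0]
[-50.0, 0.0, 25.0, -0.0, -0.135, 0.0, -49.0, 0.0, 26.0, -0.0, -0.136, 0.0, -47.0, 0.0, 29.0, -0.0, -0.135, 0.0, -47.0, 0.0, 30.0, -0.0, -0.136, 0.0, -46.0, 0.0, 31.0, -0.0, -0.135, 0.0]
end [0.3923 0.3869 0.2392] 56.0 0.136
```

Request:
move_arm(
  targets=[-56, 0, -3, 0.001, -0.135, 0, -55, 0, -1, 0, -0.136, 0, -56, 0, 1, 0, -0.135, 0, -55, 0, 3, 0, -0.136, 0, -56, 0, 5, 0, -0.135, 0],
)

```text
time_s: 0.78
position: [0.4091, -0.3678, 0.2389]
tool_rot: [[-0.532, 0.0, 0.847], [-0.847, -0.001, -0.532], [0.0, -1.0, 0.0]]
ft_force: [0.9, -0.5, -0.4]
grip_width: 0.0852
```

Request:
move_arm(
  targets=[-55, 0, 7, 0, -0.135, 0, -55, 0, 8, 0, -0.136, 0, -54, 0, 11, 0, -0.135, 0, -55, 0, 12, 0, -0.136, 0, -53, 0, 14, 0, -0.135, 0],
)

```text
time_s: 1.4
position: [0.5359, -0.1243, 0.2388]
tool_rot: [[0.116, -0.0, 0.993], [-0.993, -0.001, 0.116], [0.001, -1.0, -0.0]]
ft_force: [0.3, 0.3, -0.3]
grip_width: 0.0851
```

Request:
move_arm(
  targets=[-54, 0, 16, 0, -0.135, 0, -52, 0, 18, 0, -0.136, 0, -52, 0, 20, 0, -0.135, 0, -51, 0, 21, 0, -0.136, 0, -51, 0, 24, 0, -0.135, 0],
)

```text
time_s: 2.02
position: [0.5297, 0.1514, 0.2385]
tool_rot: [[0.713, -0.0, 0.701], [-0.701, -0.001, 0.713], [0.001, -1.0, -0.001]]
ft_force: [0.4, -0.8, 0.2]
grip_width: 0.0851
```

Run:
```python
from h import *
g=grab('wrist'); save(g['pixels'],'w1.png'); s=env.observe(); print(s['position'],s['q'],s['time_s'],np.degrees(np.arctan2(s['tool_rot'][1,2],s['tool_rot'][0,2])))
np.savez('w1.npz',**{k:v for k,v in g.items() if k!='s'},pos=s['position'],rot=s['tool_rot'])
```

```text
[0.5275712  0.15691904 0.23871949] [  4.19083396  21.88471779  74.31384462   0.1028476   83.84704377
 -41.87206982] 2.075 46.051807684209045
```

View pics/w1.png

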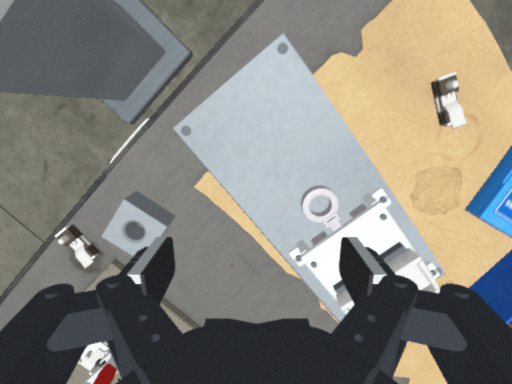

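Run:
```python
from h import *
g=load('wrist'); print(g['pos'])
c=g['pixels'][20:290,165:455]; save(cv2.resize(c,(783,594)[::1],interpolation=cv2.INTER_CUBIC) if 0 else cv2.resize(c,None,fx=2.2,fy=2.2,interpolation=cv2.INTER_CUBIC),'w1c.png')
```

```text
[0.52970259 0.15137346 0.23850609]
```

View pics/w1c.png

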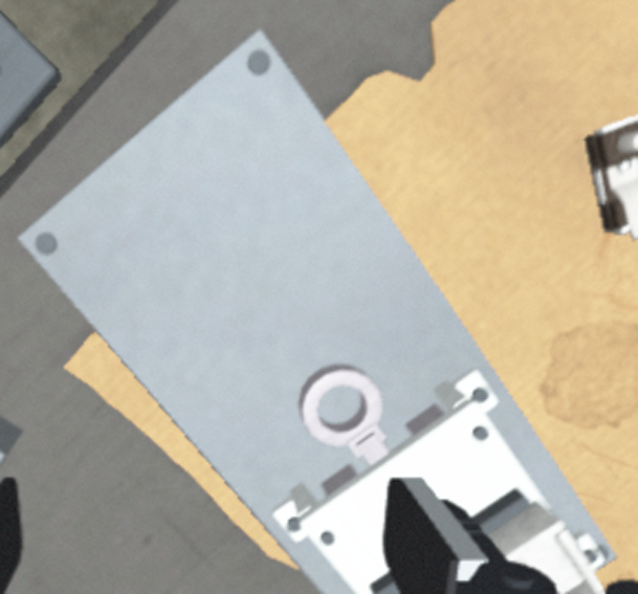

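Request:
move_arm(
  targets=[-50, 0, 25, 0, -0.135, 0, -49, 0, 26, 0, -0.136, 0, -47, 0, 29, 0, -0.135, 0, -47, 0, 30, 0, -0.136, 0, -46, 0, 31, 0, -0.135, 0],
)

```text
time_s: 2.7
position: [0.3908, 0.3887, 0.2382]
tool_rot: [[0.995, -0.0, 0.1], [-0.1, -0.001, 0.995], [0.0, -1.0, -0.001]]
ft_force: [0.3, -0.1, 0.7]
grip_width: 0.0852
```

Run:
```python
from h import *
g=load('wrist')
C=lambda l:[(165+(x+.5)/2.2-.5,20+(y+.5)/2.2-.5) for x,y in l]
P=pts(g,C([(262,30),(20,238)]),.025);print(P.round(4),np.linalg.norm(P[0]-P[1]))
d=P[1]-P[0]; ang=np.degrees(np.arctan2(d[1],d[0]));print('x axis ang',ang+90); 
m=P.mean(0);a=np.radians(ang+90);print('mouth',m+.218*np.array([np.cos(a),np.sin(a),0]))
print('holes',pts(g,C([(258,62),(46,243)]),.025).round(4))
print('eye in ring',pts(g,C([(341,405)]),.044).round(4),'outer z44',pts(g,C([(341,402)]),.044).round(4))
print('depth', pts(g,C([(320,400),(377,400),(341,403),(475,372),(300,512),(400,440),(430,430),(320,520)])).round(4))
g2=grab('wrist'); save(g2['pixels'],'w2.png'); c=g2['pixels'][0:290,120:410]; save(cv2.resize(c,None,fx=2.05,fy=2.05,interpolation=cv2.INTER_CUBIC),'w2c.png'); print(g2['s']['position'])
```

```text
[[0.4392 0.2828 0.025 ]
 [0.4212 0.115  0.025 ]] 0.1687630334537931
x axis ang -6.109704668237498
mouth [0.64696298 0.17569026 0.025     ]
holes [[0.4489 0.2708 0.025 ]
 [0.4333 0.1233 0.025 ]]
eye in ring [[0.6126 0.1789 0.044 ]] outer z44 [[0.6113 0.1801 0.044 ]]
depth [[0.6094 0.1707 0.0243]
 [0.6246 0.1954 0.0443]
 [0.6194 0.1785 0.0249]
 [0.6575 0.2472 0.0317]
 [0.6404 0.1203 0.0558]
 [0.6625 0.1886 0.0256]
 [0.6493 0.2053 0.0639]
 [0.6458 0.128  0.0679]]
[0.39079914 0.38867585 0.23823187]
```

View pics/w2.png

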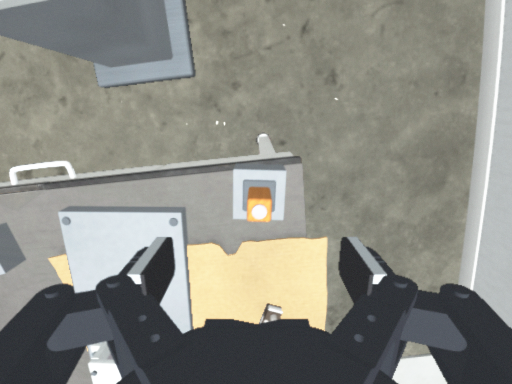

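View pics/w2c.png

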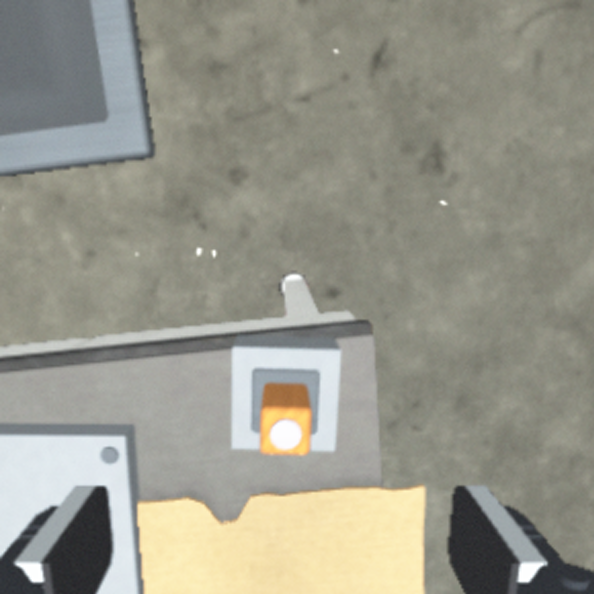

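Run:
```python
from h import *
g=load('wrist')
C=lambda l:[(120+(x+.5)/2.05-.5,(y+.5)/2.05-.5) for x,y in l]
S=pts(g,C([(232,346),(341,348),(336,452),(232,450)]),.04);print(S.round(4),S.mean(0))
for i in range(4): d=S[(i+1)%4]-S[i];print(np.linalg.norm(d),np.degrees(np.arctan2(d[1],d[0])))
print('flange',pts(g,C([(252,368),(320,370)]),.045).round(4))
H=pts(g,C([(261,405),(312,407),(310,456),(261,455)]),.096);print('handle top',H.round(4),H.mean(0))
print('knob',pts(g,C([(286,435)]),.101))
print('knob depth',pts(g,C([(286,435),(270,420),(240,400),(285,395)])))
c=g['pixels'][150:240,200:320]; save(cv2.resize(c,None,fx=6,fy=6,interpolation=cv2.INTER_CUBIC),'w2d.png')
```

```text
[[0.3835 0.3604 0.04  ]
 [0.3912 0.4244 0.04  ]
 [0.4566 0.4166 0.04  ]
 [0.4488 0.3523 0.04  ]] [0.42001136 0.38843476 0.04      ]
0.06444306718289354 83.15077685849447
0.06592133344187406 -6.836831344190158
0.0647851905301303 -96.94974664228353
0.06580848478317416 172.86540780832266
flange [[0.3968 0.3711 0.045 ]
 [0.402  0.4107 0.045 ]]
handle top [[0.4045 0.3773 0.096 ]
 [0.4081 0.4029 0.096 ]
 [0.4346 0.3995 0.096 ]
 [0.4315 0.3743 0.096 ]] [0.41965736 0.38848715 0.096     ]
knob [[0.41995617 0.38841619 0.101     ]]
knob depth [[0.41930649 0.38846627 0.10277597]
 [0.41216706 0.38107602 0.09813272]
 [0.41706694 0.36113823 0.0398449 ]
 [0.4075406  0.38932782 0.07144442]]
```

View pics/w2d.png

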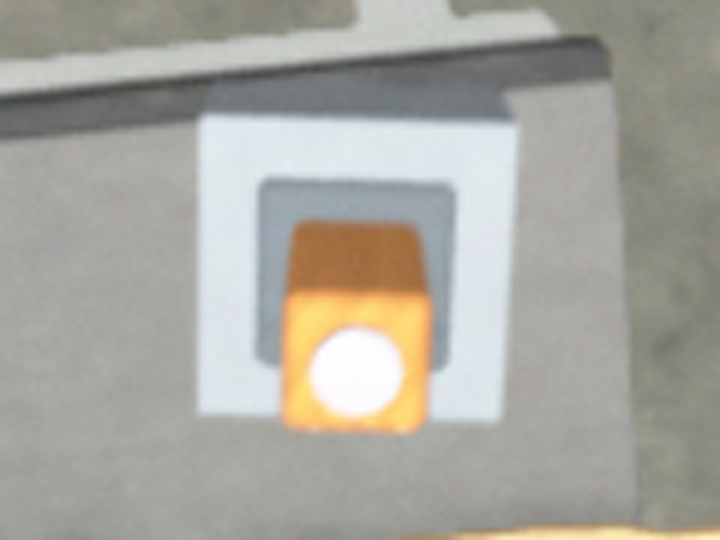

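Run:
```python
from h import *
s=env.observe()
T=tool(83);q=np.array([.42,.3885,0])
plan(s['position'],s['tool_rot'],[(q+[0,0,z],T) for z in (.22,.18,.14,.11,.09)]+[(q+[0,0,z],T) for z in (.076,.066,.062,.062,.062)])
```

```text
[34.0, 18.3, -0.8, -0.0, 0.032, -0.002, 0.0, 40.0, 0.0, -0.0, -0.0, -0.0, 0.0, 40.0, -0.0, -0.0, -0.0, -0.0, 0.0, 30.0, -0.0, -0.0, -0.0, -0.0, 0.0, 20.0, -0.0, -0.0, -0.0, -0.0]
[0.0, 14.0, -0.0, -0.0, -0.0, -0.0, 0.0, 10.0, -0.0, -0.0, -0.0, -0.0, 0.0, 4.0, -0.0, -0.0, -0.0, -0.0, 0.0, 0.0, -0.0, -0.0, -0.0, -0.0, 0.0, 0.0, -0.0, -0.0, -0.0, -0.0]
end [0.42   0.3885 0.062 ] 40.0 0.032
```

Run:
```python
from h import *
s=env.observe();print(s['position'],s['time_s'],s['qvel'])
```

```text
[0.386251   0.39232475 0.23841989] 2.75 [-4.66129726 -0.34208241 -0.37363761 -0.88165694  0.04645427  2.75280906]
```

Request:
move_arm(
  targets=[34, 18, -1, 0, 0.032, 0, 0, 40, 0, 0, 0, 0, 0, 40, 0, 0, 0, 0, 0, 30, 0, 0, 0, 0, 0, 0, 0, 0, 0, 0],
)

```text
time_s: 3.38
position: [0.4249, 0.382, 0.1087]
tool_rot: [[0.991, -0.004, 0.137], [-0.137, -0.003, 0.991], [-0.003, -1.0, -0.004]]
ft_force: [0.5, 0.3, 0.2]
grip_width: 0.0852
```

Run:
```python
from h import *
g=grab('wrist'); save(g['pixels'],'w3.png'); 
s=env.observe();print(g['s']['position'],s['position'],s['qvel'].round(2),s['tool_rot'].round(4))
T=tool(83);q=np.array([.42,.3885,0])
plan(s['position'],s['tool_rot'],[(q+[0,0,z],T) for z in (.095,.078,.066,.062,.062)])
```

```text
[0.42486577 0.38201362 0.10871386] [0.42570764 0.38257426 0.11051972] [ 0.07 -1.87 -2.03 -0.01  0.29  0.  ] [[ 9.906e-01 -7.000e-04  1.366e-01]
 [-1.366e-01 -1.500e-03  9.906e-01]
 [-5.000e-04 -1.000e+00 -1.600e-03]]
[-6.5, 15.5, 5.1, 0.002, -0.015, -0.001, 0.0, 17.0, 0.0, -0.0, 0.0, 0.0, 0.0, 12.0, 0.0, -0.0, 0.0, 0.0, 0.0, 4.0, 0.0, -0.0, 0.0, 0.0, 0.0, 0.0, 0.0, -0.0, 0.0, 0.0]
end [0.42   0.3885 0.062 ] 17.0 0.015
```

View pics/w3.png

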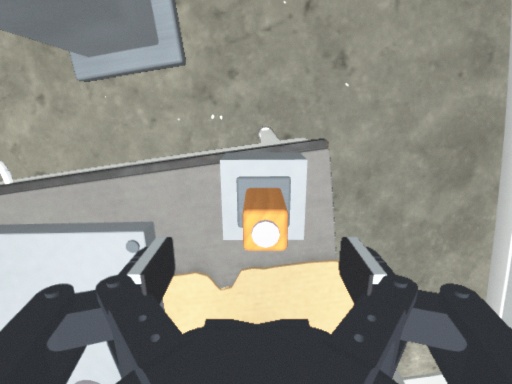

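Request:
move_arm(
  targets=[-6, 15, 6, 0.001, -0.015, 0, 0, 12, 0, 0, 0, 0, 0, 10, 0, 0, 0, 0, 0, 0, 0, 0, 0, 0, 0, 0, 0, 0, 0, 0],
)

```text
time_s: 4.05
position: [0.4209, 0.3895, 0.0739]
tool_rot: [[0.993, 0.001, 0.122], [-0.122, 0.0, 0.993], [0.001, -1.0, 0.001]]
ft_force: [0.4, 0.4, 0.5]
grip_width: 0.0851
```

Run:
```python
from h import *
g=load('wrist'); print('knob',pts(g,[(265,234)],.101))
g=grab('wrist'); save(g['pixels'],'w4.png'); 
s=env.observe();print(s['position'],s['qvel'].round(2),s['tool_rot'].round(4),s['ft_force'])
```

```text
knob [[0.42010372 0.38741933 0.101     ]]
[0.42088218 0.38950664 0.07396998] [-0.08 -0.18 -0.04 -0.01 -0.04 -0.06] [[ 9.926e-01  1.200e-03  1.216e-01]
 [-1.216e-01  5.000e-04  9.926e-01]
 [ 1.100e-03 -1.000e+00  6.000e-04]] [ 0.23857622 -1.15980765 -0.45981998]
```

View pics/w4.png

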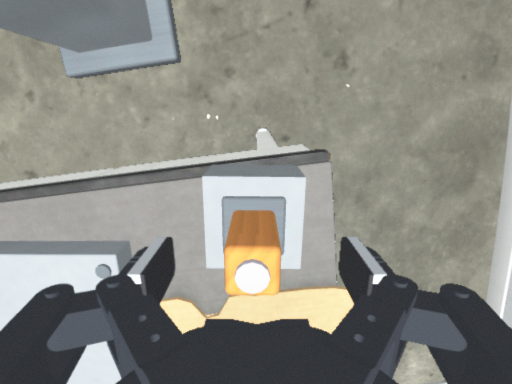

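Request:
move_arm(
  targets=[-1, 8, -1.5, 0, 0, 0, 0, 4, 0, 0, 0, 0, 0, 0, 0, 0, 0, 0, 0, 0, 0, 0, 0, 0, 0, 0, 0, 0, 0, 0],
)

```text
time_s: 4.72
position: [0.4195, 0.3881, 0.0617]
tool_rot: [[0.993, 0.001, 0.121], [-0.121, 0.0, 0.993], [0.001, -1.0, 0.0]]
ft_force: [0.5, -0.3, -0.4]
grip_width: 0.0854
```

Request:
move_arm(
  targets=[0, 0, 0, 0, 0, 0, 0, 0, 0, 0, 0, 0, 0, 0, 0, 0, 0, 0, 0, 0, 0, 0, 0, 0, 0, 0, 0, 0, 0, 0],
  hand=-1,
  squeeze=100,
)

```text
time_s: 5.35
position: [0.4196, 0.3882, 0.0618]
tool_rot: [[0.993, 0.001, 0.121], [-0.121, 0.0, 0.993], [0.001, -1.0, 0.001]]
ft_force: [0.5, 0.4, 2.8]
grip_width: 0.025
```

Run:
```python
from h import *
g=grab('wrist'); save(g['pixels'],'w5.png'); 
s=env.observe();print(s['position'],s['qvel'].round(2),s['tool_rot'].round(4),s['ft_force'],s['grip_width'],s['time_s'])
```

```text
[0.41957784 0.38818847 0.0618078 ] [ 0.01  0.04 -0.05  0.06 -0.09 -0.01] [[ 9.926e-01  1.000e-03  1.215e-01]
 [-1.215e-01  4.000e-04  9.926e-01]
 [ 9.000e-04 -1.000e+00  5.000e-04]] [-0.75087022  0.77608122  2.51396929] 0.02513310841889469 5.4
```

View pics/w5.png

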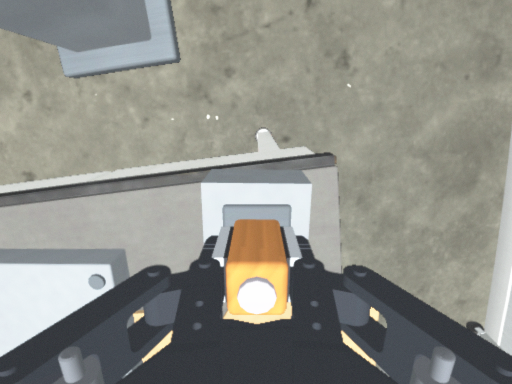

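Request:
move_arm(
  targets=[0, -15, 0, 0, 0, 0, 0, -30, 0, 0, 0, 0, 0, -30, 0, 0, 0, 0, 0, -25, 0, 0, 0, 0, 0, 0, 0, 0, 0, 0],
)

```text
time_s: 6.02
position: [0.4199, 0.3884, 0.1635]
tool_rot: [[0.993, 0.004, 0.121], [-0.121, 0.002, 0.993], [0.004, -1.0, 0.002]]
ft_force: [0.7, 0.2, -2.7]
grip_width: 0.0253
```

Request:
move_arm(
  targets=[20, 0, -26, 0, 0, 0, 40, 0, -50, 0, 0, 0, 42, 0, -53, 0, 0, 0, 41, 0, -53, 0, 0, 0, 0, 0, 0, 0, 0, 0],
)

```text
time_s: 6.65
position: [0.5349, 0.1959, 0.1602]
tool_rot: [[0.992, -0.001, 0.127], [-0.127, -0.001, 0.992], [-0.001, -1.0, -0.001]]
ft_force: [0.1, 0.4, -2.7]
grip_width: 0.025
```

Request:
move_arm(
  targets=[0, 0, 0, 0, 0, 0, 0, 0, 0, 0, 0, 0, 0, 0, 0, 0, 0, 0, 0, 0, 0, 0, 0, 0, 0, 0, 0, 0, 0, 0],
)

```text
time_s: 7.28
position: [0.5333, 0.1999, 0.1617]
tool_rot: [[0.993, 0.001, 0.121], [-0.121, 0.0, 0.993], [0.001, -1.0, 0.0]]
ft_force: [-0.0, -0.3, -1.8]
grip_width: 0.025
```

Run:
```python
from h import *
g=grab('wrist'); save(g['pixels'],'w6.png');c=g['pixels'][130:384,140:400]; save(cv2.resize(c,None,fx=2.3,fy=2.3,interpolation=cv2.INTER_CUBIC),'w6c.png')
s=env.observe();print(s['position'],s['qvel'].round(2),s['tool_rot'].round(4),s['ft_force'],s['grip_width'],s['time_s'])
g=grab('top'); save(g['pixels'],'t6.png')
```

```text
[0.53337872 0.19976567 0.16164919] [-0.17  0.02 -0.08  0.07  0.02  0.04] [[ 9.926e-01  6.000e-04  1.212e-01]
 [-1.212e-01  1.000e-04  9.926e-01]
 [ 6.000e-04 -1.000e+00  1.000e-04]] [-0.20369132 -0.4436947  -1.98776688] 0.02530896380967032 7.325
```

View pics/w6c.png

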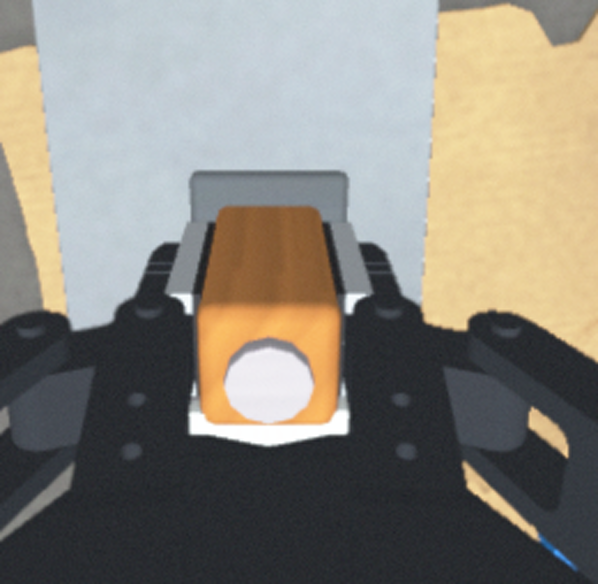

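View pics/t6.png

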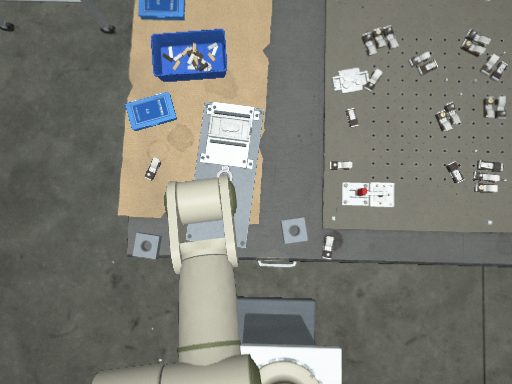

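Request:
move_arm(
  targets=[20, 0, -3, 0, 0, 0, 40, 0, -6, 0, 0, 0, 23.6, 10, -2.5, 0, 0, 0, 0, 20, 0, 0, 0, 0, 0, 18, 0, 0, 0, 0],
)

```text
time_s: 8.0
position: [0.6152, 0.1778, 0.1127]
tool_rot: [[0.993, 0.0, 0.122], [-0.122, 0.0, 0.993], [0.0, -1.0, 0.0]]
ft_force: [0.2, -0.1, -2.7]
grip_width: 0.0246
```

Request:
move_arm(
  targets=[0, 0, 0, 0, 0, 0, 0, 0, 0, 0, 0, 0, 0, 0, 0, 0, 0, 0, 0, 0, 0, 0, 0, 0, 0, 0, 0, 0, 0, 0],
)

```text
time_s: 8.62
position: [0.6151, 0.178, 0.1139]
tool_rot: [[0.993, 0.001, 0.121], [-0.121, 0.0, 0.993], [0.001, -1.0, 0.0]]
ft_force: [1.2, -0.5, -3.0]
grip_width: 0.0248
```

Run:
```python
from h import *
g=grab('wrist'); save(g['pixels'],'w7.png');c=g['pixels'][130:384,140:400]; save(cv2.resize(c,None,fx=2.3,fy=2.3,interpolation=cv2.INTER_CUBIC),'w7c.png')
s=env.observe();print(s['position'],s['qvel'].round(2),s['tool_rot'].round(4),s['ft_force'],s['grip_width'],s['time_s'])
g=grab('scene'); save(g['pixels'],'s7.png');c=g['pixels'][130:270,180:320]; save(cv2.resize(c,None,fx=4.2,fy=4.2,interpolation=cv2.INTER_CUBIC),'s7c.png')
```

```text
[0.61508216 0.1780114  0.11385967] [-0.06  0.06  0.03  0.04 -0.07  0.06] [[ 9.926e-01  8.000e-04  1.215e-01]
 [-1.215e-01  1.000e-04  9.926e-01]
 [ 8.000e-04 -1.000e+00  2.000e-04]] [ 0.30386066  0.8125638  -1.95020688] 0.025034526924212118 8.675
```

View pics/w7c.png

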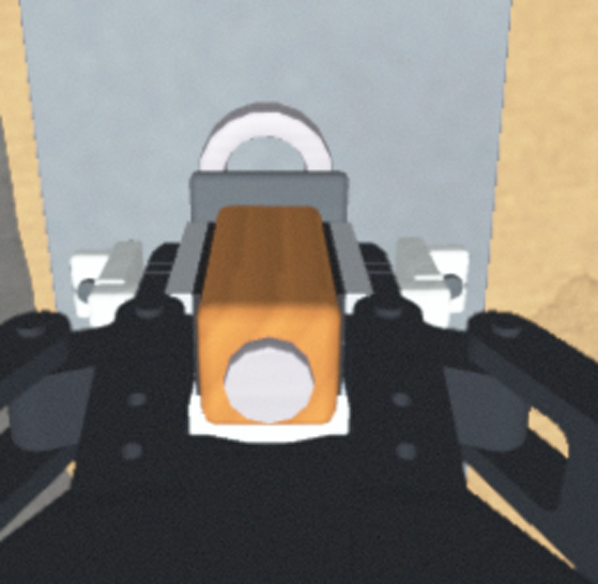

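View pics/s7c.png

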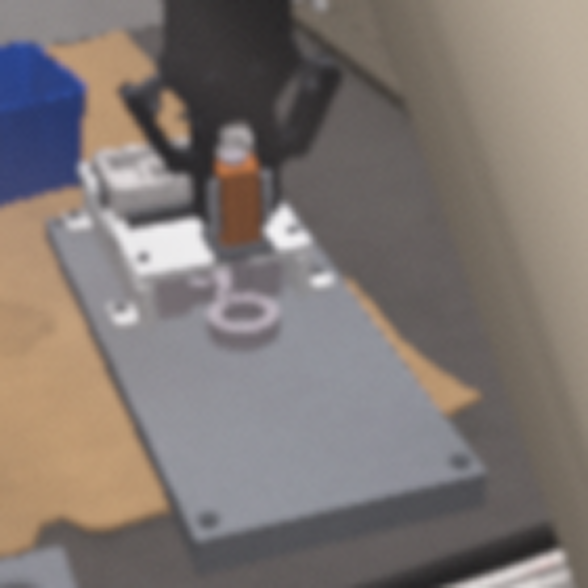

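Run:
```python
from h import *
def proj(g,X):
    c=np.array(g['R'])@X+np.array(g['t']); r=c[:2]/c[2]; r=r*(1+float(g['k1'])*(r@r)); K=np.array(g['intrinsics']); return np.array([K[0,0]*r[0]+K[0,2],K[1,1]*r[1]+K[1,2]])
g=load('scene')
print('cam',-g['R'].T@g['t'])
for X in [(.615,.178,.058),(.615,.178,.092),(.615,.178,.122),(.615,.178,.153),(.615,.178,.044)]:
    print(X,((proj(g,np.array(X))-[180,130])*4.2).round(0))
C=lambda l:[(180+(x+.5)/4.2-.5,130+(y+.5)/4.2-.5) for x,y in l]
print('scene eye',pts(g,C([(244,312)]),.044))
g=load('wrist')
C=lambda l:[(140+(x+.5)/2.3-.5,130+(y+.5)/2.3-.5) for x,y in l]
P=pts(g,C([(266,109),(200,168),(331,168),(266,136),(228,165),(306,165)]),.044);print(P.round(4))
```

```text
cam [-0.24900978  0.52831878  0.6011272 ]
(0.615, 0.178, 0.058) [239. 289.]
(0.615, 0.178, 0.092) [237. 241.]
(0.615, 0.178, 0.122) [235. 198.]
(0.615, 0.178, 0.153) [232. 152.]
(0.615, 0.178, 0.044) [240. 308.]
scene eye [[0.61183805 0.17796052 0.044     ]]
[[0.5918 0.1801 0.044 ]
 [0.6092 0.1556 0.044 ]
 [0.6146 0.1992 0.044 ]
 [0.6009 0.1789 0.044 ]
 [0.6093 0.1651 0.044 ]
 [0.6125 0.191  0.044 ]]
```

Run:
```python
from h import *
g=load('scene');c=g['pixels'][165:220,205:270]; save(cv2.resize(c,None,fx=10,fy=10,interpolation=cv2.INTER_CUBIC),'s7d.png')
```

View pics/s7d.png

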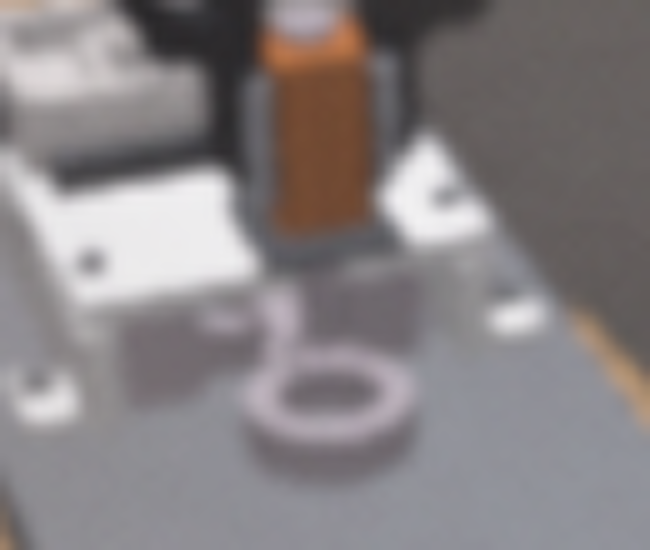

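Request:
move_arm(
  targets=[0, 4, -0.5, 0, 0, 0, 0, 4, 0, 0, 0, 0, 0, 3, 0, 0, 0, 0, 0, 2, 0, 0, 0, 0, 0, 0, 0, 0, 0, 0],
)

```text
time_s: 9.35
position: [0.615, 0.1775, 0.1005]
tool_rot: [[0.993, 0.0, 0.121], [-0.121, 0.0, 0.993], [0.0, -1.0, 0.0]]
ft_force: [-0.9, -0.4, -1.9]
grip_width: 0.0248
```

Request:
move_arm(
  targets=[0, 2, 0, 0, 0, 0, 0, 2, 0, 0, 0, 0, 0, 2, 0, 0, 0, 0, 0, 0, 0, 0, 0, 0, 0, 0, 0, 0, 0, 0],
)

```text
time_s: 9.98
position: [0.615, 0.1775, 0.0947]
tool_rot: [[0.993, 0.001, 0.121], [-0.121, 0.0, 0.993], [0.001, -1.0, 0.0]]
ft_force: [-0.0, 0.2, -2.1]
grip_width: 0.025
```

Request:
move_arm(
  targets=[0, 3, 0, 0, 0, 0, 0, 2.5, 0, 0, 0, 0, 0, 2, 0, 0, 0, 0, 0, 0, 0, 0, 0, 0, 0, 0, 0, 0, 0, 0],
)

```text
time_s: 10.6
position: [0.6151, 0.1775, 0.0872]
tool_rot: [[0.993, 0.001, 0.121], [-0.121, 0.0, 0.993], [0.001, -1.0, 0.0]]
ft_force: [0.6, 0.6, -2.4]
grip_width: 0.0242
```

Run:
```python
from h import *
g=grab('wrist'); save(g['pixels'],'w8.png');c=g['pixels'][130:384,140:400]; save(cv2.resize(c,None,fx=2.3,fy=2.3,interpolation=cv2.INTER_CUBIC),'w8c.png')
s=env.observe();print(s['position'],s['ft_force'],s['wrist_torque'],s['time_s'])
g=grab('scene');c=g['pixels'][130:240,180:320]; save(cv2.resize(c,None,fx=5,fy=5,interpolation=cv2.INTER_CUBIC),'s8c.png')
```

```text
[0.61505528 0.17751498 0.08724153] [ 0.0188714  -0.20835973 -2.51756648] [ 0.03083137 -0.05522513  0.04376253] 10.65
```

View pics/w8c.png

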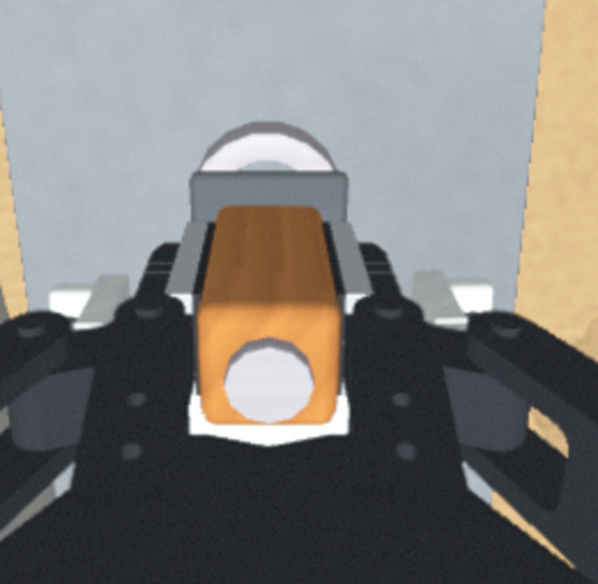

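View pics/s8c.png

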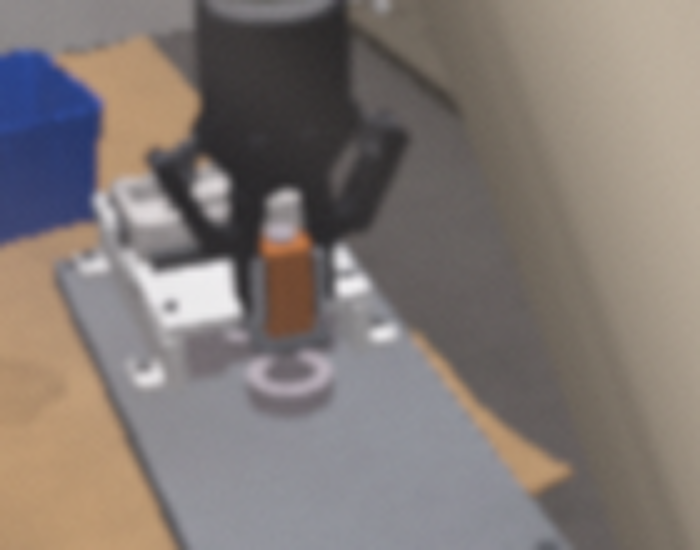

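Request:
move_arm(
  targets=[0, 0, -4, 0, 0, 0, 0, 0, -4, 0, 0, 0, 0, 0, -4, 0, 0, 0, 0, 0, -3, 0, 0, 0, 0, 0, -2, 0, 0, 0],
)

```text
time_s: 11.32
position: [0.6129, 0.1605, 0.0872]
tool_rot: [[0.993, 0.001, 0.122], [-0.122, 0.0, 0.993], [0.001, -1.0, 0.0]]
ft_force: [0.4, 1.1, -1.4]
grip_width: 0.0251
```

```bash
cat > st.py <<'E'
from h import *
import sys
s=env.observe(); p=s['position']
ex=np.array([.9943,-.1063]);ey=np.array([.1063,.9943]);d=p[:2]-[.647,.1757]
print('t',s['time_s'],'fix x,y mm',(d@ex*1000).round(1),(d@ey*1000).round(1),'z',p[2].round(4),'F fix',(s['ft_force'][:2]@ex).round(1),(s['ft_force'][:2]@ey).round(1),s['ft_force'][2].round(1),'M',s['wrist_torque'].round(2))
if len(sys.argv)>1:
    g=grab('wrist'); c=g['pixels'][130:334,140:400]; save(cv2.resize(c,None,fx=2.3,fy=2.3,interpolation=cv2.INTER_CUBIC),sys.argv[1]+'.png')
E
python3 st.py w9
```

```text
t 11.325 fix x,y mm -32.3 -18.8 z 0.0872 F fix 0.3 1.1 -1.4 M [ 0.14 -0.03  0.04]
```

View pics/w9.png

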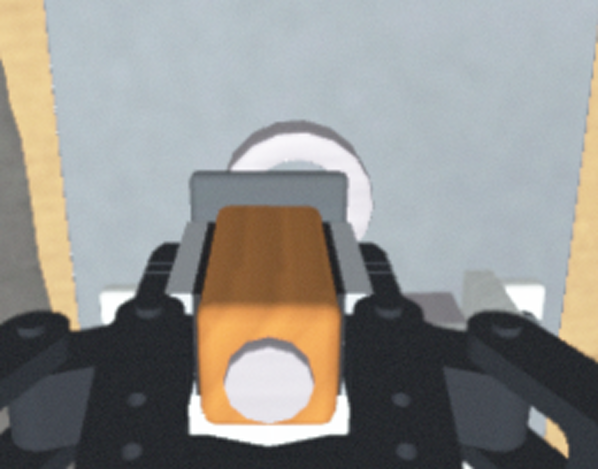

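Request:
move_arm(
  targets=[0, 0, -1, 0, 0, 0, 0, 0, -1, 0, 0, 0, 0, 0, -1, 0, 0, 0, 0, 0, 0, 0, 0, 0, 0, 0, 0, 0, 0, 0],
)

```text
time_s: 12.0
position: [0.6125, 0.1576, 0.0872]
tool_rot: [[0.993, 0.0, 0.121], [-0.121, -0.0, 0.993], [0.0, -1.0, -0.0]]
ft_force: [0.1, 0.7, -1.7]
grip_width: 0.0249
```

Request:
move_arm(
  targets=[0, 0, -1, 0, 0, 0, 0, 0, -1, 0, 0, 0, 0, 0, -1, 0, 0, 0, 0, 0, 0, 0, 0, 0, 0, 0, 0, 0, 0, 0],
)

```text
time_s: 12.62
position: [0.6122, 0.1547, 0.0872]
tool_rot: [[0.993, 0.0, 0.121], [-0.121, -0.0, 0.993], [0.0, -1.0, 0.0]]
ft_force: [-0.0, 0.5, -2.0]
grip_width: 0.0246
```

Request:
move_arm(
  targets=[0, 0, -1, 0, 0, 0, 0, 0, -1, 0, 0, 0, 0, 0, -1, 0, 0, 0, 0, 0, 0, 0, 0, 0, 0, 0, 0, 0, 0, 0],
)

```text
time_s: 13.25
position: [0.6119, 0.1517, 0.0872]
tool_rot: [[0.993, 0.001, 0.122], [-0.122, -0.0, 0.993], [0.001, -1.0, 0.0]]
ft_force: [1.7, 1.2, -1.9]
grip_width: 0.0245
```

Request:
move_arm(
  targets=[0, 0, -1, 0, 0, 0, 0, 0, -1, 0, 0, 0, 0, 0, -1, 0, 0, 0, 0, 0, 0, 0, 0, 0, 0, 0, 0, 0, 0, 0],
)

```text
time_s: 13.88
position: [0.6118, 0.1506, 0.0873]
tool_rot: [[0.993, 0.002, 0.121], [-0.121, 0.004, 0.993], [0.002, -1.0, 0.004]]
ft_force: [3.2, 10.7, -3.1]
grip_width: 0.0249
```

Request:
move_arm(
  targets=[0, 0, 2, 0, 0, 0, -2, 0, 1, 0, 0, 0, -2, 0, 1, 0, 0, 0, -2, 0, 1, 0, 0, 0, 0, 0, 0, 0, 0, 0],
)

```text
time_s: 14.5
position: [0.6058, 0.1543, 0.0871]
tool_rot: [[0.993, -0.0, 0.122], [-0.122, -0.0, 0.993], [-0.0, -1.0, -0.0]]
ft_force: [-0.0, -0.0, -2.3]
grip_width: 0.0251
```

```bash
python3 st.py w10
```

```text
t 14.5 fix x,y mm -38.7 -25.7 z 0.0871 F fix -0.0 -0.0 -2.3 M [ 0.02 -0.02  0.03]
```

View pics/w10.png

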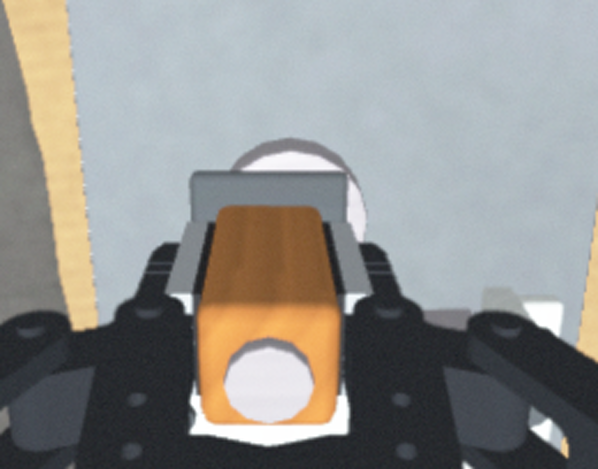

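Request:
move_arm(
  targets=[-1, 0, 0, 0, 0, 0, -1, 0, 0, 0, 0, 0, -1, 0, -0.5, 0, 0, 0, -1, 0, 0, 0, 0, 0, 0, 0, 0, 0, 0, 0],
)

```text
time_s: 15.18
position: [0.602, 0.1544, 0.0872]
tool_rot: [[0.993, 0.0, 0.121], [-0.121, 0.0, 0.993], [0.0, -1.0, 0.0]]
ft_force: [0.4, 0.7, -2.3]
grip_width: 0.0247
```

Request:
move_arm(
  targets=[-1, 0, 0, 0, 0, 0, -1, 0, -0.5, 0, 0, 0, -1, 0, 0, 0, 0, 0, -1, 0, -0.5, 0, 0, 0, 0, 0, 0, 0, 0, 0],
)

```text
time_s: 15.8
position: [0.5979, 0.154, 0.0872]
tool_rot: [[0.993, 0.001, 0.122], [-0.122, 0.0, 0.993], [0.0, -1.0, 0.0]]
ft_force: [1.5, 1.4, -1.9]
grip_width: 0.0252
```

Request:
move_arm(
  targets=[-1, 0, 0, 0, 0, 0, -1, 0, -0.5, 0, 0, 0, -1, 0, 0, 0, 0, 0, -1, 0, -0.5, 0, 0, 0, 0, 0, 0, 0, 0, 0],
)

```text
time_s: 16.42
position: [0.5939, 0.1535, 0.0872]
tool_rot: [[0.993, 0.001, 0.121], [-0.121, 0.0, 0.993], [0.001, -1.0, 0.0]]
ft_force: [1.7, 2.3, -2.0]
grip_width: 0.0251
```

```bash
python3 st.py w11
```

```text
t 16.425 fix x,y mm -50.5 -27.7 z 0.0872 F fix 1.4 2.5 -2.0 M [ 0.5  -0.55  0.03]
```

View pics/w11.png

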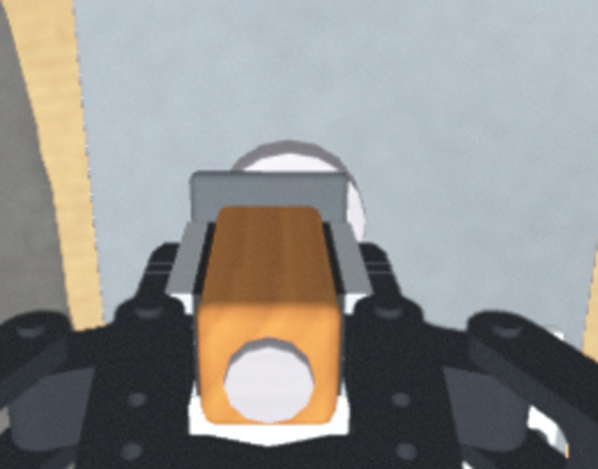

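Request:
move_arm(
  targets=[-1, 0, 0, 0, 0, 0, -1, 0, -0.5, 0, 0, 0, -1, 0, 0, 0, 0, 0, -1, 0, -0.5, 0, 0, 0, -1, 0, 0, 0, 0, 0],
)

```text
time_s: 17.1
position: [0.5889, 0.1531, 0.0872]
tool_rot: [[0.993, 0.001, 0.122], [-0.122, 0.0, 0.993], [0.001, -1.0, 0.0]]
ft_force: [3.7, 2.0, -3.4]
grip_width: 0.0251
```

Request:
move_arm(
  targets=[-1, 0, 0, 0, 0, 0, -1, 0, -0.5, 0, 0, 0, -1, 0, 0, 0, 0, 0, -1, 0, 0, 0, 0, 0, -1, 0, 0, 0, 0, 0],
)

```text
time_s: 17.73
position: [0.5836, 0.1529, 0.0872]
tool_rot: [[0.993, 0.0, 0.121], [-0.121, -0.0, 0.993], [0.0, -1.0, -0.0]]
ft_force: [1.9, 1.2, -2.2]
grip_width: 0.0253
```

Request:
move_arm(
  targets=[-1, 0, 0, 0, 0, 0, -1, 0, 0, 0, 0, 0, -1, 0, 0, 0, 0, 0, 0, 0, 0, 0, 0, 0, 0, 0, 0, 0, 0, 0],
)

```text
time_s: 18.35
position: [0.5804, 0.1534, 0.087]
tool_rot: [[0.993, -0.001, 0.121], [-0.121, -0.0, 0.993], [-0.001, -1.0, -0.0]]
ft_force: [0.1, 1.0, -1.6]
grip_width: 0.0254
```

Request:
move_arm(
  targets=[-1, 0, 0, 0, 0, 0, -1, 0, 0, 0, 0, 0, 0, 0, 0, 0, 0, 0, 0, 0, 0, 0, 0, 0, 0, 0, 0, 0, 0, 0],
)

```text
time_s: 18.98
position: [0.5788, 0.1538, 0.0871]
tool_rot: [[0.993, 0.0, 0.122], [-0.122, 0.0, 0.993], [0.0, -1.0, 0.0]]
ft_force: [0.9, 0.2, -1.8]
grip_width: 0.025
```

```bash
python3 st.py w12
python3 - <<'E'
from h import *
g=grab('scene');c=g['pixels'][130:240,180:320]; save(cv2.resize(c,None,fx=5,fy=5,interpolation=cv2.INTER_CUBIC),'s12c.png')
E
```

```text
t 18.975 fix x,y mm -65.5 -29.1 z 0.0871 F fix 0.9 0.3 -1.8 M [ 0.15 -0.15 -0.  ]
```

View pics/w12.png

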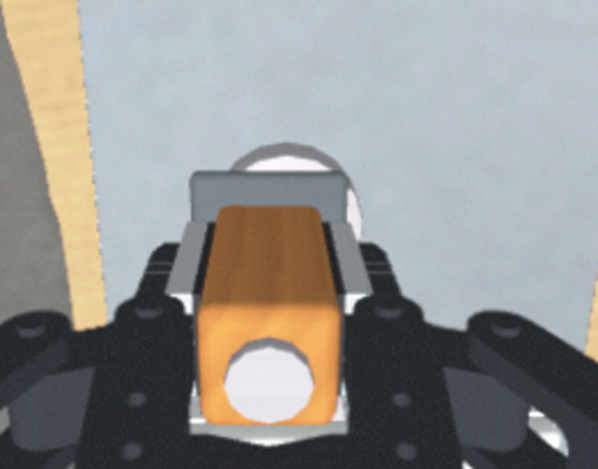

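View pics/s12c.png

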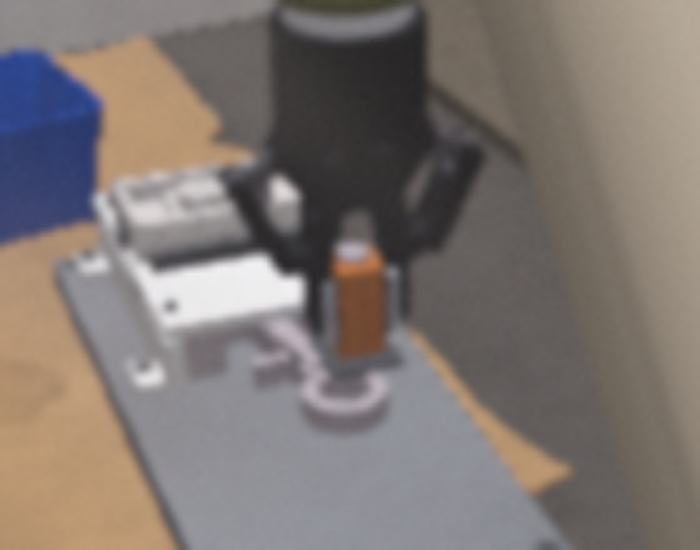

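Request:
move_arm(
  targets=[-1, 0, 0, 0, 0, 0, -1, 0, 0, 0, 0, 0, -0.5, 0, 0, 0, 0, 0, 0, 0, 0, 0, 0, 0, 0, 0, 0, 0, 0, 0],
)

```text
time_s: 19.7
position: [0.5763, 0.154, 0.0872]
tool_rot: [[0.993, 0.0, 0.122], [-0.122, 0.0, 0.993], [0.0, -1.0, 0.0]]
ft_force: [2.4, 0.8, -1.1]
grip_width: 0.0247
```

Request:
move_arm(
  targets=[-1, 0, 0, 0, 0, 0, -1, 0, 0, 0, 0, 0, -0.5, 0, 0, 0, 0, 0, 0, 0, 0, 0, 0, 0, 0, 0, 0, 0, 0, 0],
)

```text
time_s: 20.32
position: [0.5743, 0.1545, 0.0873]
tool_rot: [[0.993, 0.002, 0.122], [-0.122, 0.0, 0.993], [0.002, -1.0, 0.001]]
ft_force: [4.8, 2.0, -2.5]
grip_width: 0.0254
```

Request:
move_arm(
  targets=[-1, 0, 0, 0, 0, 0, -0.5, 0, 0, 0, 0, 0, 0, 0, 0, 0, 0, 0, 0, 0, 0, 0, 0, 0, 0, 0, 0, 0, 0, 0],
)

```text
time_s: 20.95
position: [0.5737, 0.1546, 0.0875]
tool_rot: [[0.993, 0.004, 0.122], [-0.122, 0.0, 0.993], [0.004, -1.0, 0.001]]
ft_force: [8.1, 2.2, -3.7]
grip_width: 0.0245
```

```bash
python3 st.py w13
```

```text
t 20.95 fix x,y mm -70.6 -28.8 z 0.0875 F fix 7.9 3.1 -3.7 M [ 0.37 -1.71  0.04]
```

View pics/w13.png

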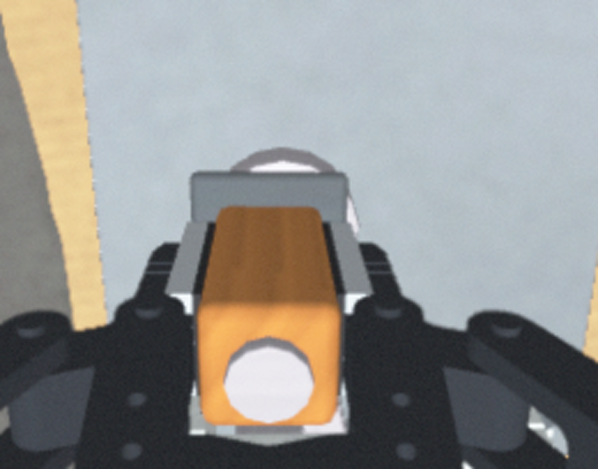

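Request:
move_arm(
  targets=[4, 0, 2, 0, 0, 0, 3, 0, 5, 0, 0, 0, 0, 0, 5, 0, 0, 0, 0, 0, 5, 0, 0, 0, 0, 0, 5, 0, 0, 0],
)

```text
time_s: 21.62
position: [0.582, 0.1758, 0.0871]
tool_rot: [[0.993, 0.0, 0.121], [-0.121, -0.0, 0.993], [0.001, -1.0, -0.0]]
ft_force: [1.8, -1.3, -2.7]
grip_width: 0.0249
```

Request:
move_arm(
  targets=[0, 0, 6, 0, 0, 0, 0, 0, 6, 0, 0, 0, 0, 0, 6, 0, 0, 0, 0, 0, 6, 0, 0, 0, 0, 0, 4, 0, 0, 0],
)

```text
time_s: 22.25
position: [0.5865, 0.2033, 0.0874]
tool_rot: [[0.993, 0.003, 0.121], [-0.121, -0.001, 0.993], [0.003, -1.0, -0.0]]
ft_force: [5.9, -4.4, -3.5]
grip_width: 0.025
```

```bash
python3 st.py w14
```

```text
t 22.25 fix x,y mm -63.1 21.0 z 0.0874 F fix 6.4 -3.8 -3.5 M [-1.04 -1.33 -0.04]
```

View pics/w14.png

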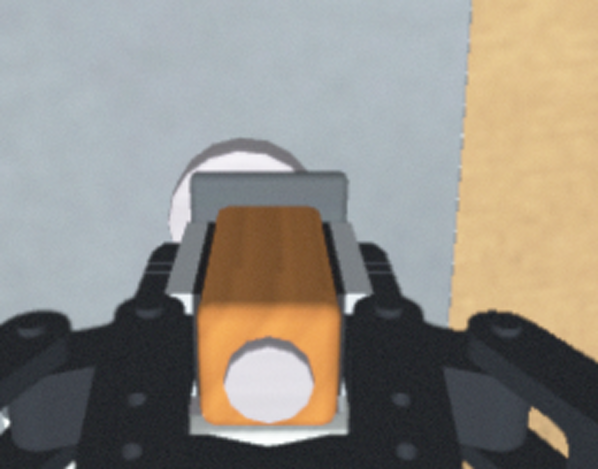

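Request:
move_arm(
  targets=[3, 0, 0, 0, 0, 0, 0, 0, 2, 0, 0, 0, 0, 0, 2, 0, 0, 0, 0, 0, 2, 0, 0, 0, 0, 0, 2, 0, 0, 0],
)

```text
time_s: 22.92
position: [0.5892, 0.2112, 0.0871]
tool_rot: [[0.993, -0.0, 0.122], [-0.122, 0.0, 0.993], [-0.0, -1.0, 0.0]]
ft_force: [0.2, -1.5, -1.1]
grip_width: 0.0247
```

Request:
move_arm(
  targets=[0, 0, 1, 0, 0, 0, 0, 0, 1, 0, 0, 0, 0, 0, 1, 0, 0, 0, 0, 0, 1, 0, 0, 0, 0, 0, 0, 0, 0, 0],
)

```text
time_s: 23.55
position: [0.5898, 0.215, 0.0871]
tool_rot: [[0.993, 0.0, 0.121], [-0.121, 0.0, 0.993], [0.0, -1.0, 0.0]]
ft_force: [-0.6, -0.4, -2.2]
grip_width: 0.0251
```

Request:
move_arm(
  targets=[0, 0, 1, 0, 0, 0, 0, 0, 1, 0, 0, 0, 0, 0, 1, 0, 0, 0, 0, 0, 1, 0, 0, 0, 0, 0, 0, 0, 0, 0],
)

```text
time_s: 24.18
position: [0.5903, 0.219, 0.0871]
tool_rot: [[0.993, 0.0, 0.121], [-0.121, 0.0, 0.993], [0.0, -1.0, 0.0]]
ft_force: [0.3, -0.8, -2.8]
grip_width: 0.0248
```

Request:
move_arm(
  targets=[0, 0, 1, 0, 0, 0, 0, 0, 1, 0, 0, 0, 0, 0, 1, 0, 0, 0, 0, 0, 0, 0, 0, 0, 0, 0, 0, 0, 0, 0],
)

```text
time_s: 24.8
position: [0.5908, 0.2205, 0.0872]
tool_rot: [[0.993, 0.0, 0.122], [-0.122, -0.003, 0.993], [0.0, -1.0, -0.002]]
ft_force: [-0.7, -7.6, -1.0]
grip_width: 0.0247
```

Request:
move_arm(
  targets=[0, 0, -2, 0, 0, 0, -2, 0, -1, 0, 0, 0, -2, 0, -1, 0, 0, 0, -2, 0, -0.5, 0, 0, 0, 0, 0, 0, 0, 0, 0],
)

```text
time_s: 25.42
position: [0.5839, 0.2182, 0.0872]
tool_rot: [[0.993, 0.0, 0.121], [-0.121, 0.0, 0.993], [0.0, -1.0, 0.0]]
ft_force: [0.9, -1.1, -1.0]
grip_width: 0.0249
```

```bash
python3 st.py w15
```

```text
t 25.425 fix x,y mm -67.2 35.6 z 0.0872 F fix 1.0 -1.0 -1.0 M [-0.09 -0.04 -0.05]
```

View pics/w15.png

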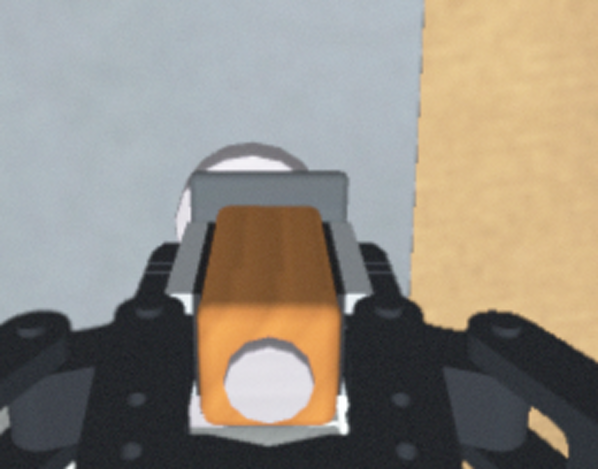

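Request:
move_arm(
  targets=[-1, 0, 0, 0, 0, 0, -1, 0, 0.5, 0, 0, 0, -1, 0, 0, 0, 0, 0, -1, 0, 0.5, 0, 0, 0, 0, 0, 0, 0, 0, 0],
)

```text
time_s: 26.1
position: [0.5803, 0.2196, 0.0871]
tool_rot: [[0.993, 0.0, 0.121], [-0.121, 0.0, 0.993], [0.0, -1.0, 0.0]]
ft_force: [0.5, -0.8, -2.4]
grip_width: 0.0252
```

Request:
move_arm(
  targets=[-1, 0, 0, 0, 0, 0, -1, 0, 0.5, 0, 0, 0, -1, 0, 0, 0, 0, 0, -1, 0, 0.5, 0, 0, 0, 0, 0, 0, 0, 0, 0],
)

```text
time_s: 26.72
position: [0.5764, 0.221, 0.0871]
tool_rot: [[0.993, 0.0, 0.121], [-0.121, 0.0, 0.993], [0.0, -1.0, 0.0]]
ft_force: [1.9, -0.7, -1.7]
grip_width: 0.0251
```

Request:
move_arm(
  targets=[-1, 0, 0, 0, 0, 0, -1, 0, 0.5, 0, 0, 0, -1, 0, 0, 0, 0, 0, -1, 0, 0.5, 0, 0, 0, -1, 0, 0, 0, 0, 0],
)

```text
time_s: 27.35
position: [0.5716, 0.2227, 0.0872]
tool_rot: [[0.993, 0.001, 0.121], [-0.121, 0.0, 0.993], [0.001, -1.0, 0.0]]
ft_force: [1.2, -1.4, -2.1]
grip_width: 0.0252
```

Request:
move_arm(
  targets=[-1, 0, 0, 0, 0, 0, -1, 0, 0.5, 0, 0, 0, -1, 0, 0, 0, 0, 0, -1, 0, 0.5, 0, 0, 0, -1, 0, 0, 0, 0, 0],
)

```text
time_s: 27.98
position: [0.5668, 0.2243, 0.0872]
tool_rot: [[0.993, 0.001, 0.121], [-0.121, 0.0, 0.993], [0.001, -1.0, 0.0]]
ft_force: [1.0, -0.7, -1.9]
grip_width: 0.0251
```

```bash
python3 st.py w16
```

```text
t 27.975 fix x,y mm -85.0 39.8 z 0.0872 F fix 1.1 -0.6 -1.9 M [-0.23 -0.3  -0.02]
```

View pics/w16.png

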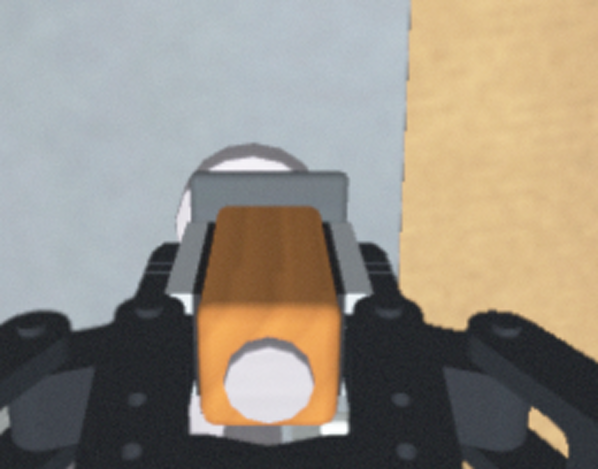

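Request:
move_arm(
  targets=[-1, 0, 0, 0, 0, 0, -1, 0, 0, 0, 0, 0, -1, 0, 0, 0, 0, 0, -1, 0, 0, 0, 0, 0, -1, 0, 0, 0, 0, 0],
)

```text
time_s: 28.65
position: [0.5617, 0.2249, 0.0871]
tool_rot: [[0.993, 0.0, 0.121], [-0.121, 0.0, 0.993], [0.0, -1.0, 0.0]]
ft_force: [0.8, -0.4, -1.1]
grip_width: 0.0247
```

Request:
move_arm(
  targets=[-1, 0, 0, 0, 0, 0, -1, 0, 0, 0, 0, 0, 0, 0, 0, 0, 0, 0, 0, 0, 0, 0, 0, 0, 0, 0, 0, 0, 0, 0],
)

```text
time_s: 29.28
position: [0.5597, 0.2251, 0.0871]
tool_rot: [[0.993, 0.0, 0.122], [-0.122, 0.0, 0.993], [0.0, -1.0, 0.0]]
ft_force: [-0.2, -1.3, -2.6]
grip_width: 0.0243
```

Request:
move_arm(
  targets=[-1, 0, 0, 0, 0, 0, -1, 0, 0, 0, 0, 0, 0, 0, 0, 0, 0, 0, 0, 0, 0, 0, 0, 0, 0, 0, 0, 0, 0, 0],
)

```text
time_s: 29.9
position: [0.5579, 0.2253, 0.0871]
tool_rot: [[0.993, 0.0, 0.122], [-0.122, 0.0, 0.993], [0.0, -1.0, 0.0]]
ft_force: [0.3, 0.3, -2.1]
grip_width: 0.025
```

Request:
move_arm(
  targets=[-1, 0, 0, 0, 0, 0, -1, 0, 0, 0, 0, 0, 0, 0, 0, 0, 0, 0, 0, 0, 0, 0, 0, 0, 0, 0, 0, 0, 0, 0],
)

```text
time_s: 30.52
position: [0.5565, 0.2254, 0.0873]
tool_rot: [[0.993, 0.002, 0.122], [-0.122, 0.0, 0.993], [0.002, -1.0, 0.0]]
ft_force: [4.5, -1.1, -3.7]
grip_width: 0.025
```

```bash
python3 st.py w17
python3 - <<'E'
from h import *
g=grab('scene');c=g['pixels'][130:240,180:320]; save(cv2.resize(c,None,fx=5,fy=5,interpolation=cv2.INTER_CUBIC),'s17c.png')
E
```

```text
t 30.525 fix x,y mm -95.3 39.8 z 0.0873 F fix 4.6 -0.6 -3.7 M [-0.31 -1.08 -0.01]
```

View pics/w17.png

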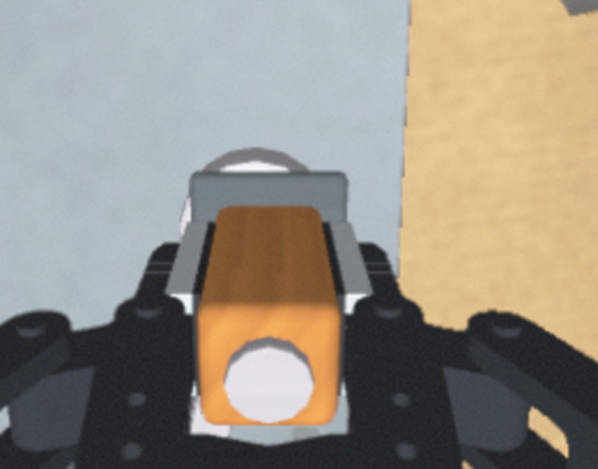

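View pics/s17c.png

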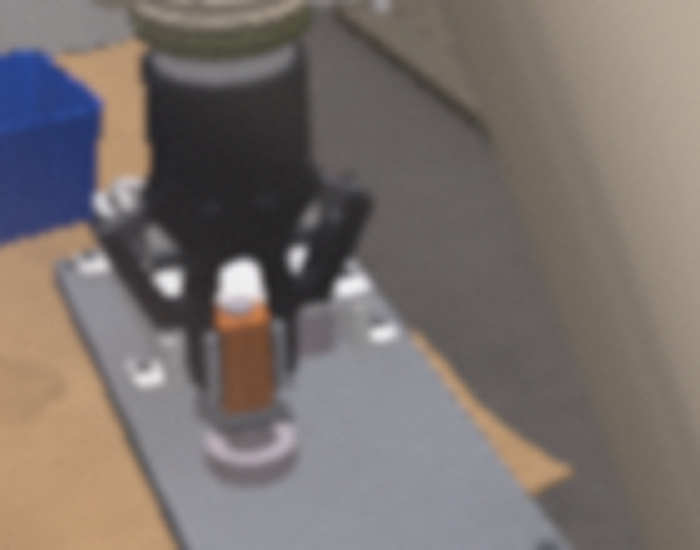

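Request:
move_arm(
  targets=[4, 0, -2, 0, 0, 0, 4, 0, -5, 0, 0, 0, 0, 0, -5, 0, 0, 0, 0, 0, -5, 0, 0, 0, 0, 0, -5, 0, 0, 0],
)

```text
time_s: 31.25
position: [0.561, 0.2024, 0.0872]
tool_rot: [[0.993, 0.0, 0.122], [-0.122, 0.0, 0.993], [0.0, -1.0, 0.0]]
ft_force: [0.2, 1.4, -2.1]
grip_width: 0.025
```

Request:
move_arm(
  targets=[0, 0, -6, 0, 0, 0, 0, 0, -6, 0, 0, 0, 0, 0, -6, 0, 0, 0, 0, 0, -6, 0, 0, 0, 0, 0, -4, 0, 0, 0],
)

```text
time_s: 31.88
position: [0.5581, 0.1746, 0.0873]
tool_rot: [[0.993, 0.002, 0.122], [-0.122, 0.0, 0.993], [0.002, -1.0, 0.001]]
ft_force: [1.5, 1.7, -2.0]
grip_width: 0.0251
```

```bash
python3 st.py w18
```

```text
t 31.875 fix x,y mm -88.3 -10.5 z 0.0873 F fix 1.3 1.8 -2.0 M [ 0.33 -0.38  0.01]
```

View pics/w18.png

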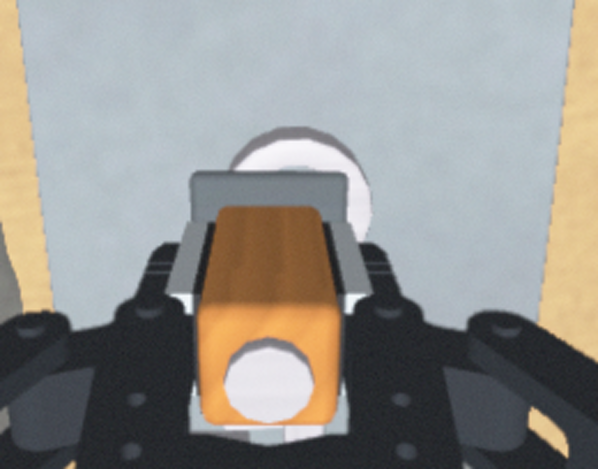

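Request:
move_arm(
  targets=[0, 0, -3, 0, 0, 0, 0, 0, -3, 0, 0, 0, 0, 0, -3, 0, 0, 0, 0, 0, -3, 0, 0, 0, 0, 0, -3, 0, 0, 0],
)

```text
time_s: 32.55
position: [0.5559, 0.1598, 0.0871]
tool_rot: [[0.993, 0.0, 0.121], [-0.121, -0.0, 0.993], [0.0, -1.0, -0.0]]
ft_force: [1.0, 0.4, -0.2]
grip_width: 0.0246
```

Request:
move_arm(
  targets=[0, 0, -1, 0, 0, 0, 0, 0, -1, 0, 0, 0, 0, 0, -1, 0, 0, 0, 0, 0, -1, 0, 0, 0, 0, 0, 0, 0, 0, 0],
)

```text
time_s: 33.17
position: [0.5553, 0.156, 0.0871]
tool_rot: [[0.993, 0.0, 0.122], [-0.122, -0.0, 0.993], [0.0, -1.0, -0.0]]
ft_force: [-1.0, 0.7, -2.2]
grip_width: 0.0251
```

Request:
move_arm(
  targets=[0, 0, -1, 0, 0, 0, 0, 0, -1, 0, 0, 0, 0, 0, -1, 0, 0, 0, 0, 0, -1, 0, 0, 0, 0, 0, 0, 0, 0, 0],
)

```text
time_s: 33.8
position: [0.5549, 0.152, 0.0871]
tool_rot: [[0.993, 0.0, 0.122], [-0.122, -0.0, 0.993], [0.0, -1.0, -0.0]]
ft_force: [0.0, -0.2, -2.6]
grip_width: 0.0249
```

Request:
move_arm(
  targets=[0, 0, -1, 0, 0, 0, 0, 0, -1, 0, 0, 0, 0, 0, -1, 0, 0, 0, 0, 0, -1, 0, 0, 0, 0, 0, 0, 0, 0, 0],
)

```text
time_s: 34.42
position: [0.5545, 0.1481, 0.0872]
tool_rot: [[0.993, 0.001, 0.122], [-0.122, 0.0, 0.993], [0.001, -1.0, 0.0]]
ft_force: [1.1, -0.2, -2.3]
grip_width: 0.0248
```

```bash
python3 st.py w19
python3 - <<'E'
from h import *
g=grab('scene');c=g['pixels'][130:240,180:320]; save(cv2.resize(c,None,fx=5,fy=5,interpolation=cv2.INTER_CUBIC),'s19c.png')
E
```

```text
t 34.425 fix x,y mm -89.0 -37.3 z 0.0872 F fix 1.1 -0.1 -2.3 M [ 0.11 -0.08  0.01]
```

View pics/w19.png

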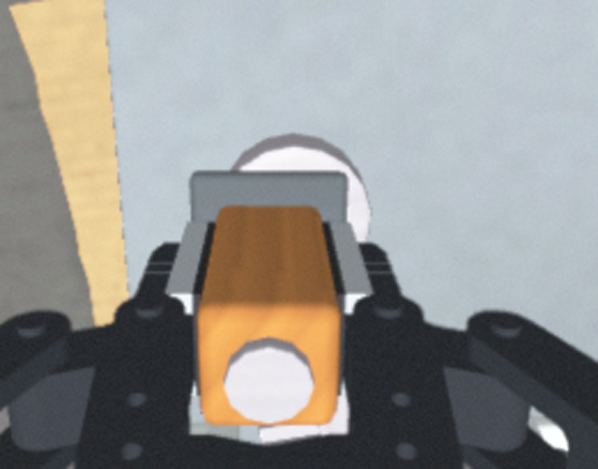

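View pics/s19c.png

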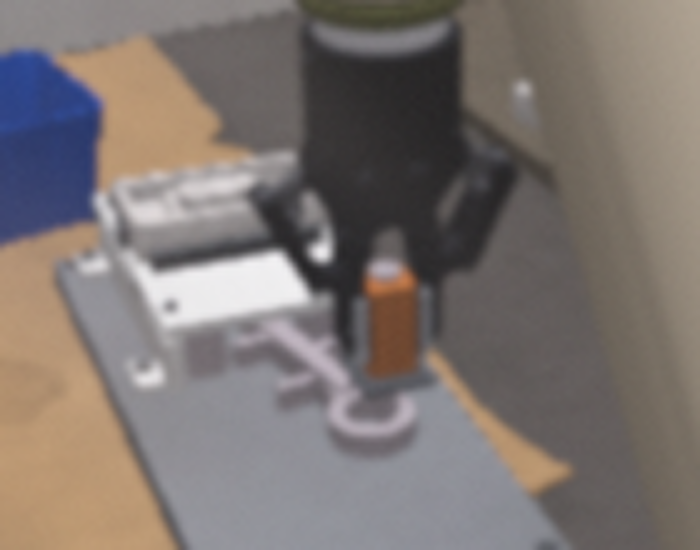

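Request:
move_arm(
  targets=[0, 0, -1, 0, 0, 0, 0, 0, -1, 0, 0, 0, 0, 0, -1, 0, 0, 0, 0, 0, 0, 0, 0, 0, 0, 0, 0, 0, 0, 0],
)

```text
time_s: 35.15
position: [0.5545, 0.1464, 0.0872]
tool_rot: [[0.993, 0.002, 0.122], [-0.122, 0.003, 0.993], [0.002, -1.0, 0.003]]
ft_force: [2.5, 7.7, -3.6]
grip_width: 0.025
```

Request:
move_arm(
  targets=[0, 0, -1, 0, 0, 0, 0, 0, -1, 0, 0, 0, 0, 0, -1, 0, 0, 0, 0, 0, 0, 0, 0, 0, 0, 0, 0, 0, 0, 0],
)

```text
time_s: 35.78
position: [0.5545, 0.1452, 0.0874]
tool_rot: [[0.993, 0.003, 0.122], [-0.122, 0.006, 0.993], [0.003, -1.0, 0.007]]
ft_force: [3.7, 17.2, -4.6]
grip_width: 0.0244
```

Request:
move_arm(
  targets=[0, 0, 3, 0, 0, 0, 0, 0, 1.5, 0, 0, 0, -2, 0, 0.5, 0, 0, 0, -2, 0, 0.5, 0, 0, 0, -2, 0, 0.5, 0, 0, 0],
)

```text
time_s: 36.4
position: [0.5482, 0.1485, 0.0871]
tool_rot: [[0.993, 0.0, 0.122], [-0.122, -0.0, 0.993], [0.0, -1.0, -0.0]]
ft_force: [1.5, 0.6, -2.1]
grip_width: 0.0249
```

Request:
move_arm(
  targets=[-1, 0, 0, 0, 0, 0, -1, 0, -0.5, 0, 0, 0, -1, 0, 0, 0, 0, 0, -1, 0, -0.5, 0, 0, 0, 0, 0, 0, 0, 0, 0],
)

```text
time_s: 37.02
position: [0.5443, 0.1483, 0.0871]
tool_rot: [[0.993, 0.0, 0.122], [-0.122, 0.0, 0.993], [0.0, -1.0, 0.0]]
ft_force: [0.3, 0.2, -1.8]
grip_width: 0.0251
```

Request:
move_arm(
  targets=[-1, 0, 0, 0, 0, 0, -1, 0, -0.5, 0, 0, 0, -1, 0, 0, 0, 0, 0, -1, 0, -0.5, 0, 0, 0, 0, 0, 0, 0, 0, 0],
)

```text
time_s: 37.65
position: [0.5402, 0.1478, 0.0871]
tool_rot: [[0.993, 0.0, 0.121], [-0.121, 0.0, 0.993], [0.0, -1.0, 0.0]]
ft_force: [1.5, 0.0, -1.5]
grip_width: 0.0248
```

```bash
python3 st.py w20
```

```text
t 37.65 fix x,y mm -103.2 -39.1 z 0.0871 F fix 1.4 0.2 -1.5 M [ 0.02 -0.13 -0.01]
```

View pics/w20.png

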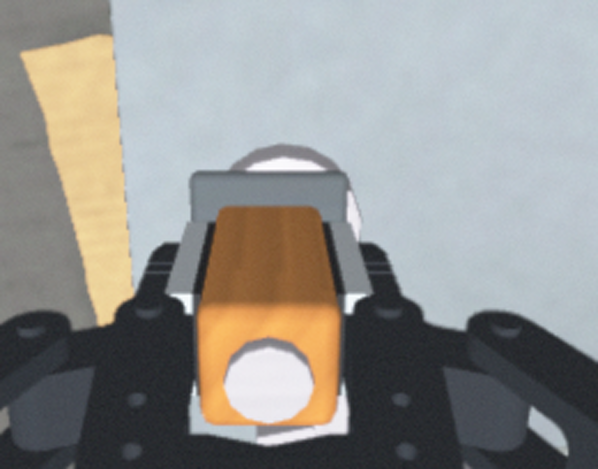

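Request:
move_arm(
  targets=[-1, 0, 0, 0, 0, 0, -1, 0, -0.5, 0, 0, 0, -1, 0, 0, 0, 0, 0, -1, 0, -0.5, 0, 0, 0, -1, 0, 0, 0, 0, 0],
)

```text
time_s: 38.33
position: [0.5352, 0.1474, 0.0871]
tool_rot: [[0.993, 0.001, 0.122], [-0.122, 0.0, 0.993], [0.001, -1.0, 0.0]]
ft_force: [0.7, 0.0, -2.5]
grip_width: 0.0248
```

Request:
move_arm(
  targets=[-2, 0, 0, 0, 0, 0, -2, 0, -0.5, 0, 0, 0, -2, 0, 0, 0, 0, 0, -2, 0, 0, 0, 0, 0, -2, 0, 0, 0, 0, 0],
)

```text
time_s: 38.95
position: [0.5251, 0.1482, 0.0871]
tool_rot: [[0.993, 0.0, 0.122], [-0.122, 0.0, 0.993], [0.0, -1.0, 0.0]]
ft_force: [1.7, -0.1, -2.5]
grip_width: 0.0249
```

```bash
python3 st.py w21;  python3 - <<'E'
from h import *
g=grab('scene');c=g['pixels'][130:240,180:320]; save(cv2.resize(c,None,fx=5,fy=5,interpolation=cv2.INTER_CUBIC),'s21c.png')
E
```

```text
t 38.95 fix x,y mm -118.2 -40.3 z 0.0871 F fix 1.8 0.1 -2.5 M [ 0.01 -0.28 -0.04]
```

View pics/w21.png

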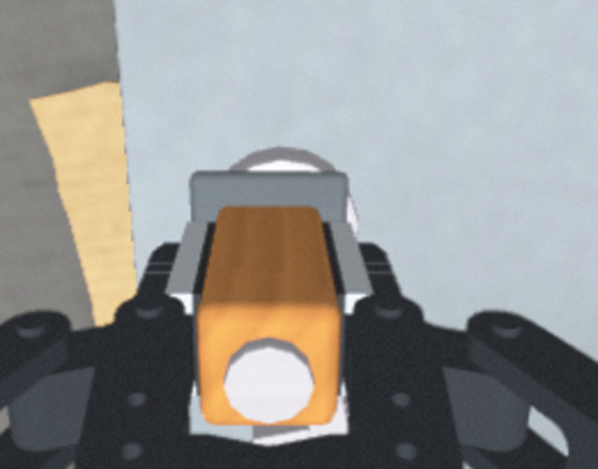

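View pics/s21c.png

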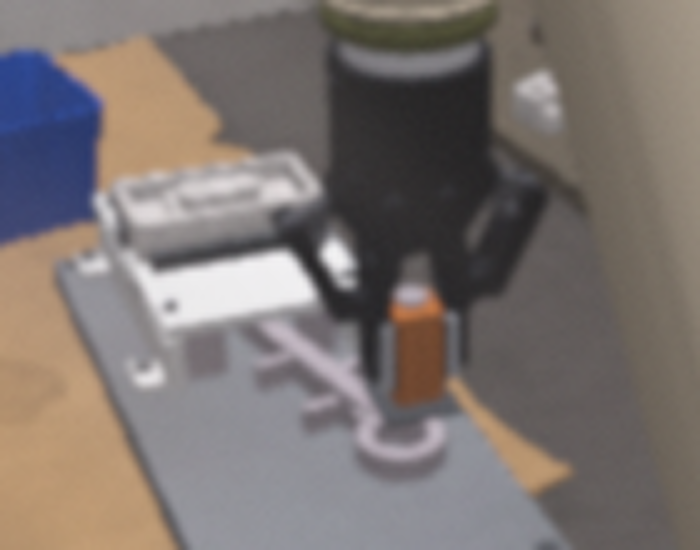

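Request:
move_arm(
  targets=[-3, 0, 0, 0, 0, 0, -4, 0, 0, 0, 0, 0, -5, 0, 0, 0, 0, 0, -5, 0, 0, 0, 0, 0, -5, 0, 0, 0, 0, 0],
)

```text
time_s: 39.67
position: [0.503, 0.1509, 0.0871]
tool_rot: [[0.993, 0.0, 0.121], [-0.121, 0.0, 0.993], [0.0, -1.0, 0.0]]
ft_force: [2.1, 1.1, -2.3]
grip_width: 0.0249
```

Request:
move_arm(
  targets=[-5, 0, 0, 0, 0, 0, -5, 0, 0, 0, 0, 0, -5, 0, 0, 0, 0, 0, -5, 0, 0, 0, 0, 0, -5, 0, 0, 0, 0, 0],
)

```text
time_s: 40.3
position: [0.4783, 0.1539, 0.0871]
tool_rot: [[0.993, 0.001, 0.122], [-0.122, 0.0, 0.993], [0.001, -1.0, 0.0]]
ft_force: [0.9, 1.3, -1.5]
grip_width: 0.0247
```

Request:
move_arm(
  targets=[-5, 0, 0, 0, 0, 0, -5, 0, 0, 0, 0, 0, -5, 0, 0, 0, 0, 0, -5, 0, 0, 0, 0, 0, -2, 0, 0, 0, 0, 0],
)

```text
time_s: 40.92
position: [0.4565, 0.1567, 0.0871]
tool_rot: [[0.993, 0.0, 0.121], [-0.121, 0.0, 0.993], [0.0, -1.0, 0.0]]
ft_force: [1.2, 1.0, -1.7]
grip_width: 0.0251
```

```bash
python3 st.py w22;  python3 - <<'E'
from h import *
g=grab('scene');c=g['pixels'][130:270,180:320]; save(cv2.resize(c,None,fx=4.2,fy=4.2,interpolation=cv2.INTER_CUBIC),'s22c.png')
E
```

```text
t 40.925 fix x,y mm -187.4 -39.2 z 0.0871 F fix 1.1 1.2 -1.7 M [ 0.   -0.27 -0.02]
```

View pics/w22.png

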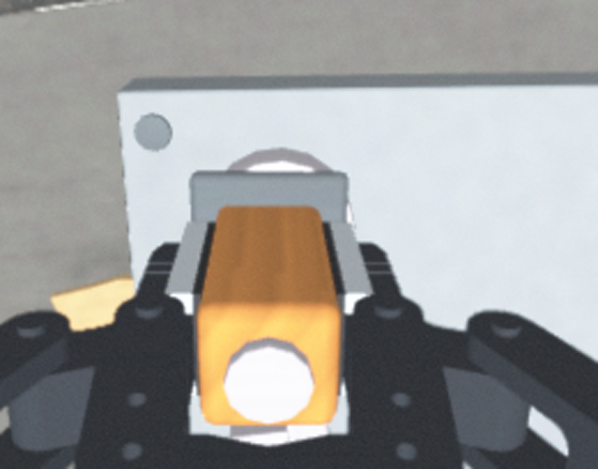

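View pics/s22c.png

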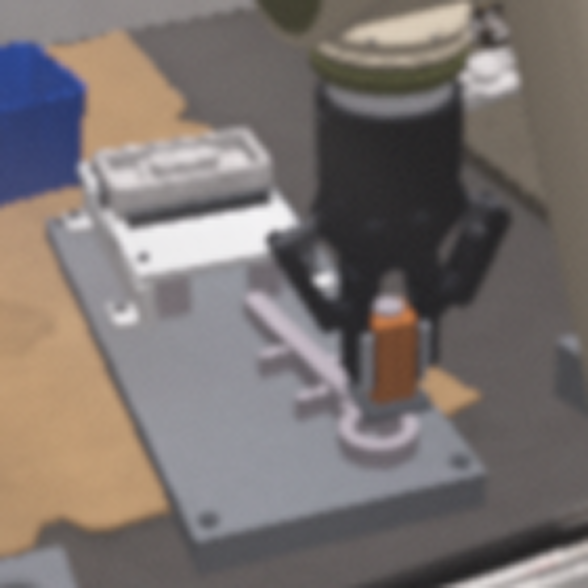

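Request:
move_arm(
  targets=[3, 0, 2, 0, 0, 0, 3, 0, 1.5, 0, 0, 0, 0, 0, 0, 0, 0, 0, 0, -2, 0, 0, 0, 0, 0, -4, 0, 0, 0, 0],
)

```text
time_s: 41.65
position: [0.463, 0.1593, 0.0932]
tool_rot: [[0.993, 0.0, 0.122], [-0.122, 0.0, 0.993], [0.0, -1.0, 0.0]]
ft_force: [0.3, -0.1, -2.8]
grip_width: 0.0252
```

Request:
move_arm(
  targets=[0, -5, 0, 0, 0, 0, 0, -8, 0, 0, 0, 0, 0, -15, 0, 0, 0, 0, 0, -25, 0, 0, 0, 0, 0, -19, 0, 0, 0, 0],
)

```text
time_s: 42.28
position: [0.4632, 0.1593, 0.1665]
tool_rot: [[0.993, 0.002, 0.121], [-0.121, 0.0, 0.993], [0.002, -1.0, 0.0]]
ft_force: [-0.1, 0.6, -1.9]
grip_width: 0.0248
```

```bash
python3 st.py w23;  python3 - <<'E'
from h import *
g=grab('scene');c=g['pixels'][130:290,150:320]; save(cv2.resize(c,None,fx=3.8,fy=3.8,interpolation=cv2.INTER_CUBIC),'s23c.png')
s=env.observe(); T=tool(83)
p=s['position']; t=np.array([.4196,.3882,.167]); print(p, ((s['tool_rot'].T@(t-p))*1000).round(1), s['tool_rot'].round(4))
E
```

```text
t 42.275 fix x,y mm -181.0 -35.8 z 0.1665 F fix -0.2 0.6 -1.9 M [ 0.01  0.05 -0.05]
[0.46397036 0.15944579 0.16717728] [-7.180e+01  1.000e-01  2.217e+02] [[ 9.926e-01  4.900e-03  1.214e-01]
 [-1.214e-01  5.000e-04  9.926e-01]
 [ 4.800e-03 -1.000e+00  1.100e-03]]
```

View pics/s23c.png

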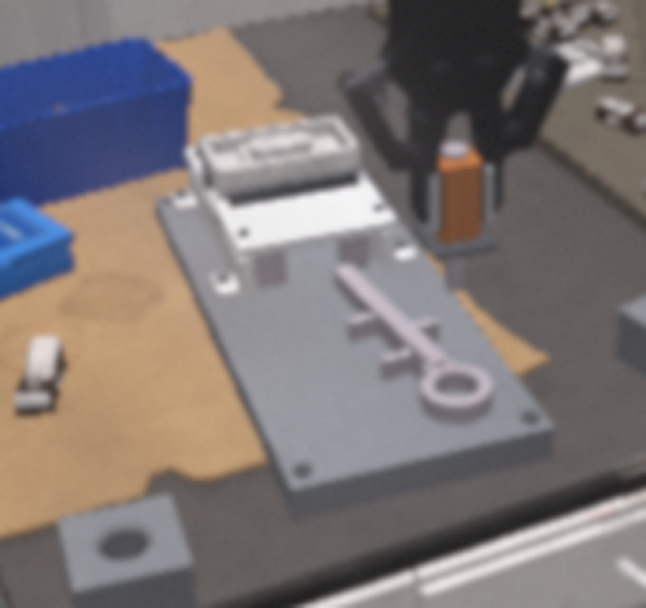

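Wedge is fully out and flat on the plate; the pin is straight. Carry the hook to the stand.

Request:
move_arm(
  targets=[-10, 0, 32, 0, 0, 0, -18, 0, 55, 0, 0, 0, -18, 0, 55, 0, 0, 0, -16, 0, 50, 0, 0, 0, -9.8, 0, 29.7, 0, 0, 0],
)

```text
time_s: 43.0
position: [0.4176, 0.3902, 0.1641]
tool_rot: [[0.993, -0.001, 0.12], [-0.12, -0.0, 0.993], [-0.0, -1.0, -0.0]]
ft_force: [1.1, 0.2, -1.8]
grip_width: 0.0251
```

Request:
move_arm(
  targets=[0, 0, 0, 0, 0, 0, 0, 0, 0, 0, 0, 0, 0, 0, 0, 0, 0, 0, 0, 0, 0, 0, 0, 0, 0, 0, 0, 0, 0, 0],
)

```text
time_s: 43.62
position: [0.419, 0.3877, 0.1652]
tool_rot: [[0.993, 0.001, 0.122], [-0.122, 0.0, 0.993], [0.001, -1.0, 0.0]]
ft_force: [-0.2, 0.1, -2.4]
grip_width: 0.0249
```

Run:
```python
from h import *
s=env.observe(); p=s['position']; t=np.array([.4196,.3882,.12]); print(p, ((s['tool_rot'].T@(t-p))*1000).round(1), s['tool_rot'].round(4))
g=grab('wrist'); save(g['pixels'],'w24.png')
g=grab('scene');c=g['pixels'][190:310,120:280]; save(cv2.resize(c,None,fx=4,fy=4,interpolation=cv2.INTER_CUBIC),'s24c.png')
```

```text
[0.41899038 0.38772059 0.16515531] [ 0.5 45.2  0.5] [[ 9.925e-01  6.000e-04  1.222e-01]
 [-1.222e-01  1.000e-04  9.925e-01]
 [ 6.000e-04 -1.000e+00  2.000e-04]]
```

View pics/w24.png

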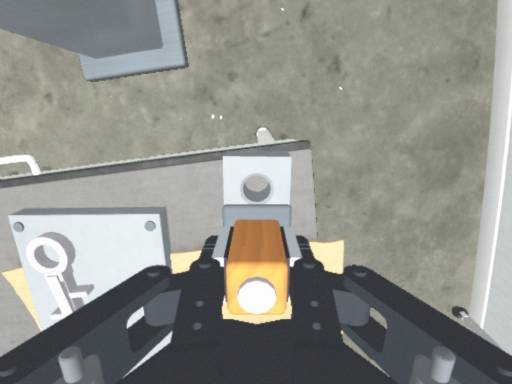

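View pics/s24c.png

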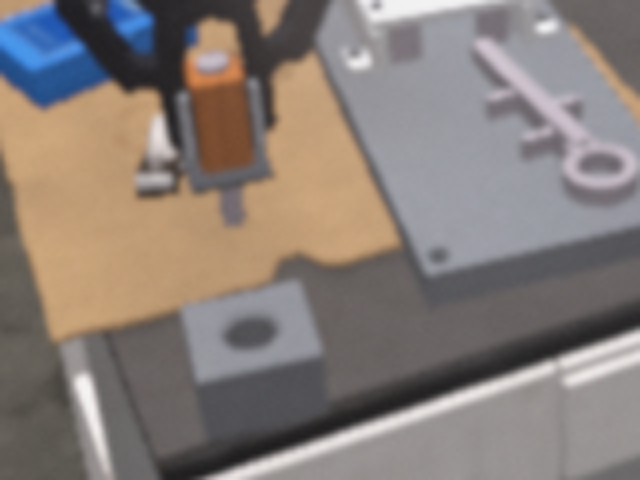

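Run:
```python
from h import *
g=load('wrist'); print(pts(g,[(257,187),(223,157),(291,154)],.04).round(4))
```

```text
[[0.4182 0.3883 0.04  ]
 [0.3854 0.3603 0.04  ]
 [0.3905 0.4237 0.04  ]]
```

Request:
move_arm(
  targets=[0.5, 15, 0.5, 0, 0, 0, 0, 20, 0, 0, 0, 0, 0, 15, 0, 0, 0, 0, 0, 8, 0, 0, 0, 0, 0, 0, 0, 0, 0, 0],
)

```text
time_s: 44.35
position: [0.4193, 0.3885, 0.1066]
tool_rot: [[0.993, -0.0, 0.121], [-0.121, -0.0, 0.993], [-0.0, -1.0, -0.0]]
ft_force: [-0.0, 0.6, -2.0]
grip_width: 0.0251
```

Request:
move_arm(
  targets=[0, 10, 0, 0, 0, 0, 0, 12, 0, 0, 0, 0, 0, 10, 0, 0, 0, 0, 0, 7, 0, 0, 0, 0, 0, 2, 0, 0, 0, 0],
)

```text
time_s: 44.98
position: [0.4193, 0.3885, 0.0655]
tool_rot: [[0.993, -0.0, 0.122], [-0.122, -0.0, 0.993], [-0.0, -1.0, -0.0]]
ft_force: [0.1, 0.5, -0.8]
grip_width: 0.0252
```

Request:
move_arm(
  targets=[0, 2, 0, 0, 0, 0, 0, 0.8, 0, 0, 0, 0, 0, 0, 0, 0, 0, 0, 0, 0, 0, 0, 0, 0, 0, 0, 0, 0, 0, 0],
)

```text
time_s: 45.6
position: [0.4194, 0.3886, 0.0634]
tool_rot: [[0.993, 0.001, 0.121], [-0.121, 0.0, 0.993], [0.001, -1.0, 0.0]]
ft_force: [0.1, -0.9, -2.3]
grip_width: 0.0251
```

Request:
move_arm(
  targets=[0, 1.2, 0, 0, 0, 0, 0, 0.6, 0, 0, 0, 0, 0, 0, 0, 0, 0, 0, 0, 0, 0, 0, 0, 0, 0, 0, 0, 0, 0, 0],
)

```text
time_s: 46.22
position: [0.4195, 0.3886, 0.0618]
tool_rot: [[0.993, 0.001, 0.121], [-0.121, 0.0, 0.993], [0.001, -1.0, 0.0]]
ft_force: [-1.8, -2.1, 6.3]
grip_width: 0.0247
```

Flange is down (upward 6 N). Release, partially first, then lift away.

Request:
move_arm(
  targets=[0, 0, 0, 0, 0, 0, 0, 0, 0, 0, 0, 0, 0, 0, 0, 0, 0, 0, 0, 0, 0, 0, 0, 0, 0, 0, 0, 0, 0, 0],
  hand=1,
)

```text
time_s: 46.85
position: [0.4194, 0.3886, 0.0614]
tool_rot: [[0.993, 0.001, 0.121], [-0.121, 0.0, 0.993], [0.001, -1.0, 0.0]]
ft_force: [1.4, 0.2, -0.2]
grip_width: 0.0856
```

Request:
move_arm(
  targets=[0, -4, 0, 0, 0, 0, 0, -10, 0, 0, 0, 0, 0, -25, 0, 0, 0, 0, 0, -30, 0, 0, 0, 0, 0, -30, 0, 0, 0, 0],
)

```text
time_s: 47.48
position: [0.4193, 0.3885, 0.1622]
tool_rot: [[0.993, 0.001, 0.122], [-0.122, 0.0, 0.993], [0.001, -1.0, 0.001]]
ft_force: [-0.6, 0.2, 0.4]
grip_width: 0.0852
```

Request:
move_arm(
  targets=[-30, -20, 0, 0, 0, 0, -40, 0, 0, 0, 0, 0, 0, 0, 0, 0, 0, 0, 0, 0, 0, 0, 0, 0, 0, 0, 0, 0, 0, 0],
)

```text
time_s: 48.1
position: [0.3507, 0.3969, 0.1804]
tool_rot: [[0.992, 0.001, 0.122], [-0.122, 0.0, 0.992], [0.001, -1.0, 0.0]]
ft_force: [0.2, 0.2, -0.7]
grip_width: 0.0851
```

Run:
```python
from h import *
s=env.observe(); print(s['position'],s['ft_force'],s['time_s'])
g=grab('wrist'); save(g['pixels'],'w25.png')
g=grab('scene');c=g['pixels'][130:310,120:320]; save(cv2.resize(c,None,fx=3.3,fy=3.3,interpolation=cv2.INTER_CUBIC),'s25c.png')
g=grab('top'); c=g['pixels'][85:265,120:345]; save(cv2.resize(c,None,fx=3.5,fy=3.33,interpolation=cv2.INTER_CUBIC),'t25.png')
```

```text
[0.35070004 0.3969113  0.1804312 ] [ 0.16795675  0.21819317 -0.6613249 ] 48.1
```

View pics/w25.png

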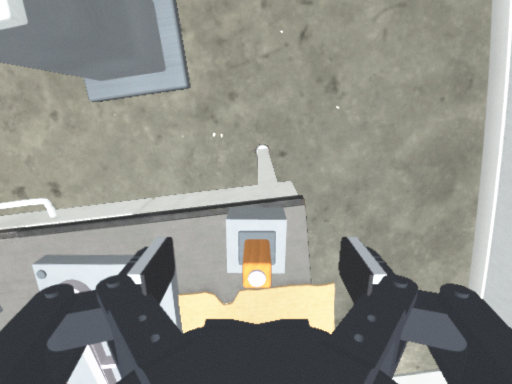

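View pics/s25c.png

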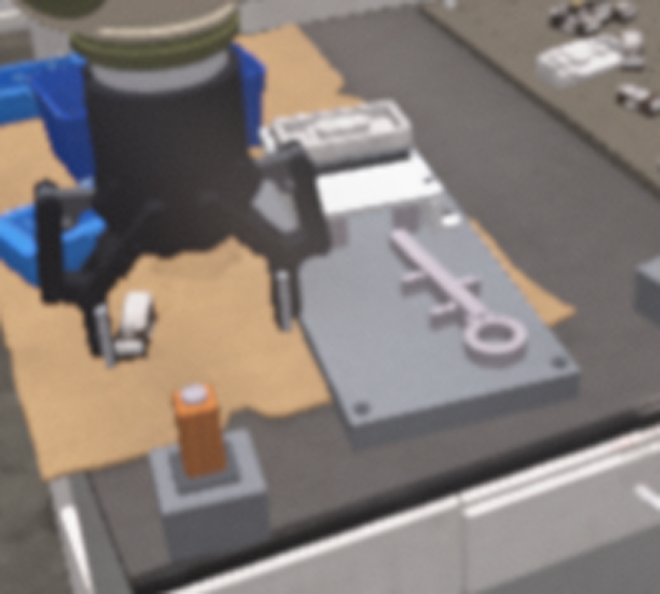

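View pics/t25.png

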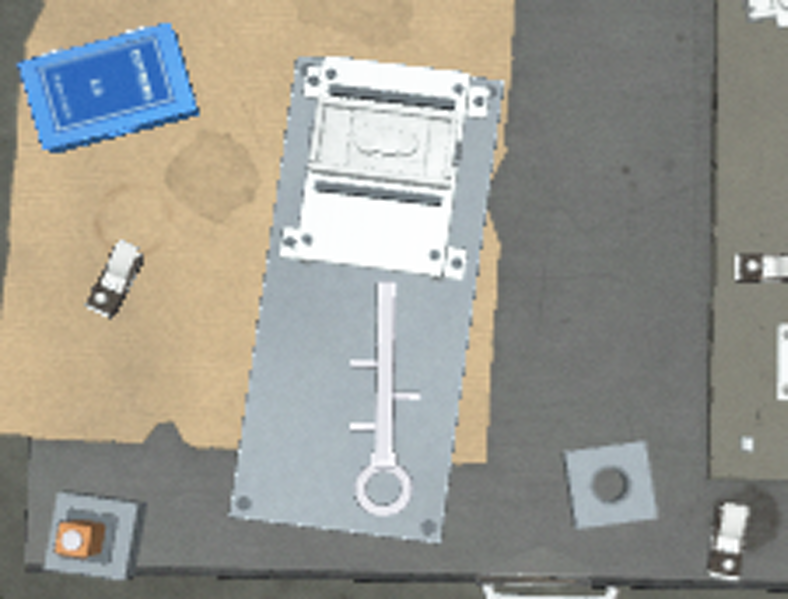

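Run:
```python
from h import *
g=load('top')
C=lambda l:[(120+x/3.5-.36,85+y/3.33-.35) for x,y in l]
P=pts(g,C([(383,488)]),.044)[0]; d=P[:2]-[.647,.1757]; print(P, d@[.9943,-.1063], d@[.1063,.9943], 'knob',pts(g,C([(71,541)]),.101))
```

```text
[0.46740568 0.15898621 0.044     ] -0.17679395363590117 -0.035709398129621914 knob [[0.42132527 0.388407   0.101     ]]
```

```bash
python3 -c "
from rig import env
print(env.observe()['qvel'].round(2)); print(env.close_job())"
```

```text
[ 0.17 -0.09  0.23 -0.12 -0.03 -0.08]
the job is handed in; nothing more can be done
None
```

The job is handed in: the wedge is out of the slot and lying flat on the bed plate, and the hook is back in its stand, the one farther from the base. The hand-in gives no verdict, so the following is from my own checks.

**How it went:** I took the hook from its stand, dropped the pin into the eye, and swung the eye three times: to -y, then +y, then -y. Each time I swung until the blade leaned on the gate. After each swing I eased the pressure off and drew the wedge out along the blade until the next tooth caught. After the third tooth I drew it clear.

**Last checks:**
- **Wedge:** the pictures show it lying flat on the plate. The top camera puts the eye about 177 mm before the mouth and the hook's position put it at about 180 mm. The places where the teeth caught suggest my mouth line is off by about 2.5 mm, so the true figure may be nearer 175 mm. The limit is 165 mm, so there is margin either way.
- **Hook:** it stands upright in the stand, flange down, released with the gripper back at the pickup position to within 1 mm.
- **Forces:** the largest side-force reading was 17 N at the wrist, against the 60 N limit. Readings come only at the end of each move, so a short peak in between would not show.
- **Surroundings:** no clamp block shows any shift in the top picture, and the arm was clear of everything. The clock read about 48 s of the 72 s allowed.

None of the checks failed. The only disagreement was the few millimetres in the mouth position.

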